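Lay the tall toy box on its back and tip the play fruit into it

TASK

Tidy the play fruit away: push the tall green toy box over backwards by its top, its foot stopped by the edge of the foam tile, so that it lies on its back on the tile with the open side up. Then take the blue bowl from the white desk, tip all three wooden fruits out of it into the toy box, and set the empty bowl gently back upright on the desk. Do not disturb the safe, the lamp or the chair.

Things in the scene. Friction and masses are not known exactly. Their poses are not given: they have to be found in the camera images.
- toybox: Tall open-fronted wooden toy box, green with pale wood inside, 90 deep (x) x 130 wide (y) x 190 high (z) mm, walls 8 mm, 0.45 to 0.7 kg; starts upright and empty. Origin at the centre of its underside; z up its height, -x out of the open front, +x to its back. A head rail (z 168 to 190 mm) and a kick rail (z 0 to 28 mm) close the front's top and bottom; opening 114 x 140 mm
- toybox_centre (a point): Middle of the toy box (95 mm up, mid-depth, mid-width), axes as the toy box. Its centre of mass is near here, so the box falls by itself once leant back about 30 degrees. Lying on its back on the tile, its x axis points down and the rim of its opening is 102 mm above the table
- toybox_heel (a point): Midpoint of the toy box's bottom back edge, axes as the toy box. At the start it is 2 to 8 mm short of the tile's edge; as the box lands it can slide back some 30 mm
- tile: Lilac foam play tile lying fixed on the table, 260 (x) x 200 (y) x 12 mm thick; origin at the centre of its underside, z up. Its edge at x = -130 mm is the stop behind the toy box; the toy box is to fall towards +x along it
- desk: White wooden toy desk, fixed, top 140 (x) x 220 (y) mm, 90 mm high; origin at the centre of its underside on the table, z up
- bowl: The blue bowl again (see bowl_centre), by the centre of its underside. Its ends slope outward, about 30 degrees from upright, so the fruit rolls out over an end once the bowl is tilted lengthwise by 75 degrees or more
- bowl_centre (a point): Centre of the blue oblong ceramic bowl, 23 mm above its underside (half-way up); x along its length, y across, z up. 164 mm long at the rim, 58 mm wide over its two straight upright sides, 46 mm high, walls 5 mm, floor 6 mm, 0.28 kg. It stands on the desk with the three fruits in it and can be gripped across its width from above
- apple: Red wooden play apple, a ball 40 mm across, 28 g, origin at its centre; starts in the bowl
- orange: Orange wooden play orange, a ball 40 mm across, 28 g, origin at its centre; starts in the bowl
- lime: Green wooden play lime, a ball 40 mm across, 28 g, origin at its centre; starts in the bowl
- safe_centre (a point): Centre of the black plastic toy safe, 125 x 110 x 130 mm high, knob and handle on its door, standing on the table; leave alone
- lamp_centre (a point): On the axis of the silver toy lamp, 75 mm up; base 70 mm across, 150 mm high; leave alone
- chair_centre (a point): On the axis of the orange toy office chair, 60 mm up; about 85 mm across, 125 mm high; leave alone

How it is judged:
On the way, in this order (a step that is already met when the one before it is completed fails the run):
1. the toy box lies at rest on its back on the foam tile, its foot still by the tile's edge (angle between toybox's own x axis and vertical above 3.02 rad and x of toybox_heel in the frame of tile between -0.19 and -0.07 m and y of toybox_heel in the frame of tile between -0.045 and 0.045 m and x of toybox_centre in the frame of tile above -0.105 m and linear speed of toybox below 0.02 m/s), for 0.2 s.
2. the bowl is tipped well over (more than 55 degrees) above the toy box (angle between bowl_centre's own z axis and vertical above 0.96 rad and horizontal distance between bowl_centre and toybox_centre below 0.15 m and height (world z) of bowl_centre above 0.1 m).
At the end, for the whole second after the job is handed in: The toy box lies on its back (within 7 degrees) and at rest on the foam tile, its foot within 60 mm of the tile's edge and within 45 mm of its middle; all three fruits are inside it; the bowl stands upright (within 6 degrees), released and at rest on the desk top (all of step 1 and z of apple in the frame of toybox between 0.015 and 0.175 m and y of apple in the frame of toybox between -0.055 and 0.055 m and x of apple in the frame of toybox between -0.035 and 0.045 m and z of orange in the frame of toybox between 0.015 and 0.175 m and y of orange in the frame of toybox between -0.055 and 0.055 m and x of orange in the frame of toybox between -0.035 and 0.045 m and z of lime in the frame of toybox between 0.015 and 0.175 m and y of lime in the frame of toybox between -0.055 and 0.055 m and x of lime in the frame of toybox between -0.035 and 0.045 m and angle between bowl_centre's own z axis and vertical below 0.1 rad and z of bowl_centre in the frame of desk between 0.105 and 0.121 m and x of bowl_centre in the frame of desk between -0.07 and 0.07 m and y of bowl_centre in the frame of desk between -0.11 and 0.11 m and linear speed of bowl below 0.02 m/s); the robot touches nothing.
It fails at once if the black toy safe is shoved more than 25 mm or knocked over (distance of safe_centre from where it was at the start of the episode above 0.025 m or angle between safe_centre's own z axis and vertical above 0.35 rad).
It fails at once if the silver toy lamp is shoved more than 25 mm or knocked over (distance of lamp_centre from where it was at the start of the episode above 0.025 m or angle between lamp_centre's own z axis and vertical above 0.35 rad).
It fails at once if the orange toy chair is shoved more than 25 mm or knocked over (distance of chair_centre from where it was at the start of the episode above 0.025 m or angle between chair_centre's own z axis and vertical above 0.35 rad).
It fails at once if the ceramic bowl is dropped or banged onto the desk (more than 45 N between bowl and desk) (contact force between bowl and desk above 45 N).
It also fails if it takes over 61 s, if anything falls off the work surface, if the arm or the gripper's body presses on something with over 40 N, if the wrist force passes 120 N, or if a joint passes its speed limit or range.

ROBOT

A 6-joint arm with a two-finger parallel gripper is mounted at the origin on the work surface. World frame = base frame: x ahead of the robot, y to its left, z up, the work surface at z = 0. Lengths are in m, angles in rad, forces in N, time in s.
With the tool pointing down it reaches from about 0.3 to 0.875 m from the base axis. Payload 4.2 kg.
Tool frame: the origin (TCP) lies on the centre line of the jaws, within the pads' length; the fingertips stand 14 mm ahead of it and the grasp point (between the pads) lies 5 mm behind it (env.tcp_to_tips is the distance from the TCP to the fingertips, in m); y points along the fingers, z is the direction in which the jaws open and shut, and the axes are right-handed (so a half turn about y gives the same grasp; the last joint's range is limited). The gripper opens to 85 mm and grips with 20 to 120 N. Pads are 22 mm wide; open, the fingers measure 114 mm over their backs; the gripper's body (76 mm by 85 mm) begins 54 mm behind the grasp point. The pads swing forward as they close: fully open they stand 13 mm farther back than shut.
Start: joints at [1.327, 0.32, 1.565, -0, 1.257, -0.02], TCP at [0.128, 0.561, 0.245] pointing down, gripper open.
Joint ranges: [-3.11, 3.11], [-0.84, 2.01], [0.21, 2.61], [-1.34, 4.49], [0.05, 2.63], [-2.56, 2.56]. Speed limits (rad/s): [2.57, 2.57, 3.14, 3.14, 3.14, 3.14].

INTERFACE

Orientations are given as a rotation vector (axis times angle).
In Python, from cell import env, read_camera, get_calibration, recognise, cut_out gives the robot as it stands.
- The arm moves only by the tool carry_out, never from a script. Its argument "plan" is text: rows parted by semicolons, each of 5 numbers parted by spaces: the shift along the tool's x, y, z in units of 25 mm (1.0 is 25 mm), then the turn about the tool's y in units of 5 degrees (1.0 is 5 degrees), then the closure, from 0 (fully open) to 1 (shut). A call has 1 to 5 rows; each row is the pose to reach, as a shift and turn from the pose commanded when the call began, along the tool's axes at that moment; what a row does not reach only later rows make up. A row lasts 1/10 s, in which the tool goes at most 50 mm and 8.59 degrees, less where a joint would pass 70% of its speed; a pose out of reach is approached as far as the arm can. A call with a gripper value outside its range is refused whole. The fingers move at their own pace and stop on an object; the grip force is fixed at half the most. Time passes only in rows, so rows that repeat a pose let the fingers close. It gives the time, the measured TCP pose, the force and the opening at its end, in the units of the state.
- env.state(): the state, without advancing time (a new reading comes with each control period).
- read_camera(name): name is "scene" or "top"; returns (picture, depth): 420x560x3 uint8, blue, green, red; 420x560 float32, m along the optical axis (not along the pixel's ray), 0 where there is no reading.
- get_calibration(name): a dict with "intrinsics" (3x3 intrinsics, pixels), "position" and "orientation" of the camera in the world. Camera axes: x right, y up, looking along -z (the intrinsics and any distortion apply to the point x, -y, -z); pixel columns grow to the right and rows downward; lengths in m; the calibration is good to about 2 mm. A picture is of the moment at which its call begins. get_calibration takes no time and is no camera call.
- env.finish_job(): hands the job in, once; it reports no verdict.
Trained networks look in the newest picture that a camera, given by its name, has taken for a name from the list of things; names that differ only in an ending like _2 or _b are one class to them, and where a whole thing is asked for, a point or a joint stands for the part that bears it (a point fixed in the world has none). Each returns a list of dicts, best first, with "conf" (0 to 1); they miss things now and then, are a little off and sometimes report something else, mostly with a low value. They report only what shows in the picture. A call takes as long as a camera call.
- recognise(camera, name): "xyz" ([x, y, z] in m, in world coordinates, good to about 4 mm: the middle of the surface that is visible of it).
- cut_out(camera, name): "pixels" (420x560 bool, what is visible of it).
The state is a dict: "clock": time; "joints": joint angles; "qvel": joint speeds; "joint_torque": joint torques, N m; "ee_pos": TCP position; "ee_rot": TCP orientation; "ft_force": force on the tool from outside, world axes, zero at the start; "torque": the same for the moment, N m; "gripper_width": opening from 0.0 (shut) to 1.0 (fully open).
Only numpy, scipy, OpenCV 4.12 (cv2) and the standard library are available. Lean on these libraries where they do the work, as an engineer would, in place of code of your own. Each camera call takes 0.05 s, during which the arm holds its last target.

## Working session

There is one attempt and no reset: what is moved stays moved. The work goes in short steps, Python scripts to look and compute and a tool call to move; the robot and the scene stay as the last step left them, time stands still between calls to the robot, and variables do not carry over. Pictures are saved under pics/ and viewed, and the job is handed in when it is done.

Besides the shell and the picture viewer there is one more tool, called after ">>>" as name(argument=value, ...), one argument or row to a line, values as JSON. carry_out: Moves the arm, as the interface text tells. Its arguments: {"type":"object","properties":{"plan":{"type":"string"}},"required":["plan"]}

```bash
ls; mkdir -p pics
cat > h.py <<'E'
import numpy as np, cv2
from cell import env, read_camera, get_calibration, recognise, cut_out
from scipy.spatial.transform import Rotation as R
def Rm(o):
    o=np.array(o,float)
    if o.shape==(3,3): return o
    return (R.from_rotvec(o) if o.size==3 else R.from_quat(o)).as_matrix()
def cloud(name,d,mask=None):
    c=get_calibration(name);K=np.array(c["intrinsics"]);
    m=d>0
    if mask is not None: m&=mask
    v,u=np.nonzero(m);z=d[v,u]
    p=np.stack([(u-K[0,2])/K[0,0]*z,-(v-K[1,2])/K[1,1]*z,-z],1)
    return p@Rm(c["orientation"]).T+np.array(c["position"])
E
python3 - <<'E'
from h import *
s=env.state();print(s)
for n in("scene","top"):
    print(get_calibration(n))
    p,d=read_camera(n);cv2.imwrite(f"pics/{n}0.png",p);np.save(f"{n}0.npy",d)
    for o in "toybox tile desk bowl apple orange lime safe_centre lamp_centre chair_centre".split():
        r=recognise(n,o);print(n,o,[(np.round(a["xyz"],3),round(a["conf"],2)) for a in r[:2]])
E
```

```text
pics
{'clock': 0.0, 'joints': array([ 1.32699777e+00,  3.20296207e-01,  1.56569669e+00,  5.51121886e-06,
        1.25742878e+00, -1.99757123e-02]), 'qvel': array([-0.00046829,  0.00025494,  0.00194432,  0.00038522,  0.00028975,
       -0.00041872]), 'joint_torque': array([ 2.20252296e-04, -4.15523350e+01, -2.34171331e+01, -3.04714419e-06,
        8.20610498e-03,  3.73232197e-06]), 'ee_pos': array([0.12749688, 0.56020471, 0.24447293]), 'ee_rot': array([-1.56545771,  0.17596209, -0.17557535]), 'ft_force': array([ 0.02190122, -0.74415728, -0.41739743]), 'torque': array([-0.01315582, -0.02573753, -0.00120184]), 'gripper_width': 0.9981023598868726}
{'intrinsics': array([[522.21517139,   0.        , 281.91956832],
       [  0.        , 522.21517139, 207.29642024],
       [  0.        ,   0.        ,   1.        ]]), 'position': array([1.26508409, 0.64678259, 0.8972598 ]), 'orientation': array([0.44650911, 0.99038426, 2.14225927])}
scene toybox [(array([0.529, 0.065, 0.136]), 0.56)]
scene tile [(array([0.635, 0.191, 0.011]), 0.91)]
scene desk [(array([ 0.54 , -0.295,  0.091]), 0.83), (array
[... 698 characters left out ...]
02, 0.041, 0.19 ]), 0.72)]
top tile [(array([0.625, 0.185, 0.01 ]), 0.93), (array([ 0.526, -0.33 ,  0.089]), 0.53)]
top desk [(array([ 0.527, -0.329,  0.092]), 0.74)]
top bowl [(array([ 0.492, -0.343,  0.129]), 0.9)]
top apple [(array([ 0.483, -0.365,  0.132]), 0.63), (array([0.499, 0.042, 0.188]), 0.4)]
top orange [(array([ 0.503, -0.285,  0.128]), 0.79), (array([ 0.724, -0.214,  0.059]), 0.45)]
top lime [(array([ 0.492, -0.323,  0.128]), 0.73)]
top safe_centre [(array([0.386, 0.402, 0.13 ]), 0.6), (array([0.503, 0.042, 0.188]), 0.41)]
top lamp_centre [(array([ 0.739, -0.114,  0.006]), 0.95), (array([ 0.491, -0.341,  0.129]), 0.66)]
top chair_centre [(array([ 0.725, -0.212,  0.059]), 0.61)]
```

View pics/scene0.png

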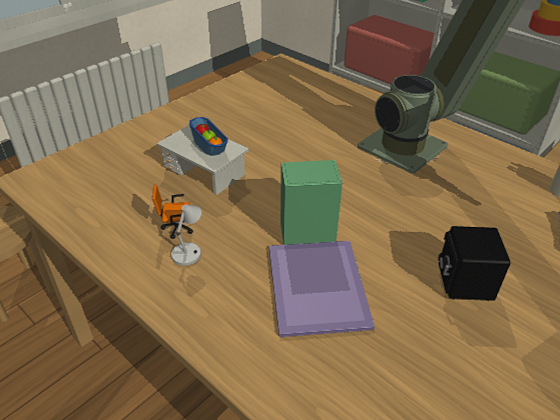

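View pics/top0.png

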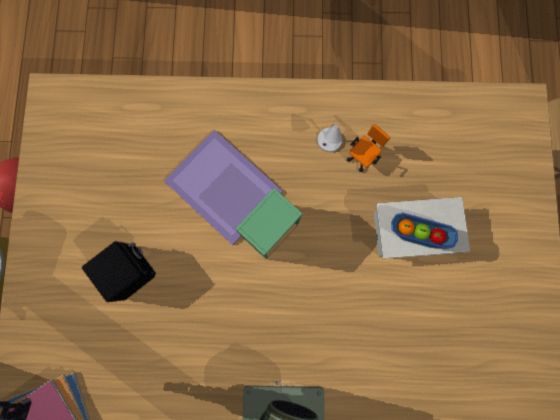

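Run:
```python
from h import *
s=env.state();print(Rm(s["ee_rot"]).round(2))
d=np.load("top0.npy");P=cloud("top",d)
def rect(m,t):
    q=P[m][:,:2].astype(np.float32);r=cv2.minAreaRect(q);print(t,len(q),r,"\n",cv2.boxPoints(r).round(3))
x,y,z=P.T
rect((abs(z-.19)<.006)&(x<.7)&(x>.35)&(abs(y-.04)<.15),"boxtop")
rect((abs(z-.012)<.005)&(x>.45)&(x<.85)&(y>.03)&(y<.4),"tile")
rect((abs(z-.09)<.006)&(x<.68)&(y<-.15),"desk")
rect((abs(z-.136)<.006)&(x<.65)&(y<-.15),"bowlrim")
rect((z>.115)&(z<.16)&(y>.25),"safe")
rect((z>.12)&(z<.17)&(x>.65)&(y<0),"lamp")
```

```text
[[ 0.98  0.    0.22]
 [-0.22  0.    0.98]
 [ 0.   -1.    0.  ]]
boxtop 2208 ((0.5056188702583313, 0.042252153158187866), (0.09050872176885605, 0.13011954724788666), 48.63779067993164) 
 [[ 0.427  0.051]
 [ 0.525 -0.035]
 [ 0.584  0.033]
 [ 0.487  0.119]]
tile 5911 ((0.6513278484344482, 0.21422125399112701), (0.369296133518219, 0.3852551579475403), 87.36128997802734) 
 [[0.45  0.039]
 [0.835 0.021]
 [0.852 0.39 ]
 [0.467 0.408]]
desk 3189 ((0.5112946033477783, -0.3446802794933319), (0.14036749303340912, 0.22164686024188995), 5.503786563873291) 
 [[ 0.431 -0.241]
 [ 0.452 -0.462]
 [ 0.592 -0.448]
 [ 0.571 -0.228]]
bowlrim 847 ((0.49686288833618164, -0.3314749598503113), (0.16372689604759216, 0.05937677249312401), 75.36784362792969) 
 [[ 0.447 -0.403]
 [ 0.505 -0.418]
 [ 0.546 -0.26 ]
 [ 0.489 -0.245]]
safe 2185 ((0.3882873058319092, 0.4129672944545746), (0.1107078343629837, 0.11259384453296661), 40.215091705322266) 
 [[0.31  0.42 ]
 [0.382 0.334]
 [0.467 0.406]
 [0.394 0.492]]
lamp 309 ((0.743300199508667, -0.17297834157943726), (0.04458585008978844, 0.1636071503162384), 6.053974151611328) 
 [[ 0.713 -0.094]
 [ 0.73  -0.257]
 [ 0.774 -0.252]
 [ 0.757 -0.089]]
```

```bash
cat >> h.py <<'E'
def go(xyz,jaw_deg=None):
    s=env.state();M=Rm(s["ee_rot"]);p=np.array(s["ee_pos"])
    d=M.T@(np.array(xyz)-p)/.025
    cur=np.degrees(np.arctan2(M[1,2],M[0,2]))
    t=0 if jaw_deg is None else -(jaw_deg-cur)/5
    print("clock %.1f"%s["clock"],"pos",p.round(4),"jaw %.1f"%cur,"tilt",M[2].round(3),"w %.3f"%s["gripper_width"],"F",s["ft_force"].round(1),"-> shift",d.round(2),"turn %.2f"%t,"j",np.round(s["joints"],2))
E
python3 - <<'E'
from h import *
go([.436,-.037,.245],-41.4)
# tile via colour
p=cv2.imread("pics/top0.png");hsv=cv2.cvtColor(p,cv2.COLOR_BGR2HSV);d=np.load("top0.npy")
m=cut_out("top","tile")[0]["pixels"]
P=cloud("top",d,m);P=P[abs(P[:,2]-.012)<.006]
r=cv2.minAreaRect(P[:,:2].astype(np.float32));print(r,cv2.boxPoints(r).round(3))
E
```

```text
clock 1.1 pos [0.1276 0.5607 0.2454] jaw 77.2 tilt [ 0. -1.  0.] w 1.000 F [-0.4  0.  -0. ] -> shift [ 1.733e+01  1.000e-02 -2.057e+01] turn 23.72 j [ 1.33  0.32  1.56  0.    1.26 -0.02]Traceback (most recent call last):
  File "<stdin>", line 5, in <module>
IndexError: list index out of range
```

>>> carry_out(
  plan="17.3 0 -20.6 23.7 0; 17.3 0 -20.6 23.7 0; 17.3 0 -20.6 23.7 0; 17.3 0 -20.6 23.7 0; 17.3 0 -20.6 23.7 0",
)

```text
clock: 1.65
ee_pos: [0.2424, 0.3366, 0.2455]
ee_rot: [-1.432, 0.763, -0.763]
ft_force: [0.3, 0.3, 0.4]
gripper_width: 1.002
```

Run:
```python
from h import *
go([.436,-.037,.245],-41.4)
```

```text
clock 1.6 pos [0.2424 0.3366 0.2455] jaw 33.9 tilt [-0.    -1.     0.001] w 1.002 F [0.3 0.3 0.4] -> shift [16.72  0.02 -1.91] turn 15.06 j [ 0.92  0.06  1.89 -0.    1.18  0.33]
```

>>> carry_out(
  plan="16.7 0 -1.9 15 0; 16.7 0 -1.9 15 0; 16.7 0 -1.9 15 0; 16.7 0 -1.9 15 0; 16.7 0 -1.9 15 0",
)

```text
clock: 2.15
ee_pos: [0.3587, 0.1151, 0.2457]
ee_rot: [-1.128, 1.325, -1.325]
ft_force: [0.6, 0.8, 0.1]
gripper_width: 0.999
```

Run:
```python
from h import *
go([.436,-.037,.245],-41.4)
```

```text
clock 2.1 pos [0.3587 0.1151 0.2457] jaw -9.1 tilt [-0.001 -1.     0.001] w 0.999 F [0.6 0.8 0.1] -> shift [5.52 0.03 4.02] turn 6.46 j [0.28 0.   1.96 0.   1.18 0.44]
```

>>> carry_out(
  plan="5.5 0 4 6.5 0; 5.5 0 4 6.5 0; 5.5 0 4 6.5 0; 5.5 0 4 6.5 0; 5.5 0 4 6.5 0",
)

```text
clock: 2.65
ee_pos: [0.4372, -0.0364, 0.2452]
ee_rot: [-0.774, 1.719, -1.721]
ft_force: [0.9, 0.5, -0.2]
gripper_width: 0.996
```

Run:
```python
from h import *
go([.436,-.037,.186],-41.4)
```

```text
clock 2.6 pos [ 0.4372 -0.0364  0.2452] jaw -41.5 tilt [-0.    -1.     0.001] w 0.996 F [ 0.9  0.5 -0.2] -> shift [ 0.05  2.37 -0.02] turn -0.03 j [-0.11  0.1   1.85 -0.    1.19  0.62]
```

>>> carry_out(
  plan="0 1.2 0 0 0; 0 2.4 0 0 0; 0.4 2.9 0 0 0; 0.8 2.9 0 0 0; 1.0 2.9 0 0 0",
)

```text
clock: 3.15
ee_pos: [0.4189, -0.0527, 0.1732]
ee_rot: [-0.779, 1.716, -1.716]
ft_force: [-0.0, -0.1, 0.4]
gripper_width: 1.001
```

Run:
```python
from h import *
print(env.tcp_to_tips)
go([.436,-.037,.186],-41.4)
p,d=read_camera("scene");cv2.imwrite("pics/s1.png",p[100:320,200:480].repeat(2,0).repeat(2,1))
```

```text
0.014
clock 3.1 pos [ 0.4189 -0.0527  0.1732] jaw -41.2 tilt [-0. -1. -0.] w 1.001 F [-0.  -0.1  0.4] -> shift [-0.92 -0.51  0.1 ] turn 0.05 j [-0.15  0.15  2.    0.    0.99  0.57]
```

View pics/s1.png

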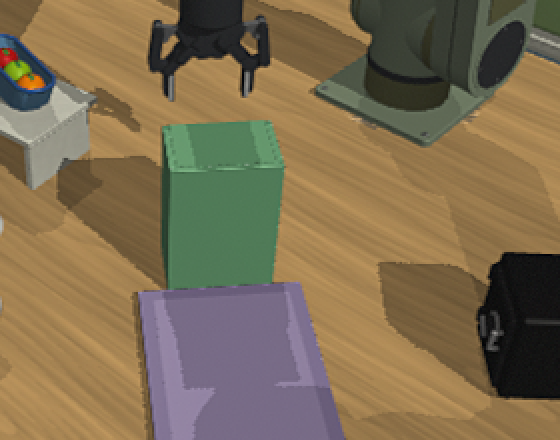

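The view shows the gripper's open fingers behind the box (fingers at (170,90) and (250,90)), centred on its width. The tool's +x points away from the box, so the push goes along -x.

>>> carry_out(
  plan="-1 0 0 0 0; -2 0 0 0 0; -2.5 0 0 0 0; -2.8 0 0 0 0; -3.2 0 0 0 0",
)

```text
clock: 3.7
ee_pos: [0.4721, 0.0071, 0.1732]
ee_rot: [-0.779, 1.716, -1.718]
ft_force: [-1.4, -1.4, 1.3]
gripper_width: 0.997
```

>>> carry_out(
  plan="-0.4 0 0 0 0; -0.8 0 0 0 0; -1.2 -0.1 0 0 0; -1.6 -0.2 0 0 0; -2.0 -0.3 0 0 0",
)

```text
clock: 4.2
ee_pos: [0.5058, 0.0455, 0.1804]
ee_rot: [-0.778, 1.717, -1.717]
ft_force: [0.4, -0.1, -0.3]
gripper_width: 0.997
```

Run:
```python
from h import *
go([.436,-.037,.186],-41.4)
p,d=read_camera("scene");cv2.imwrite("pics/s2.png",p[100:320,200:480].repeat(2,0).repeat(2,1))
```

```text
clock 4.2 pos [0.5058 0.0455 0.1804] jaw -41.3 tilt [-0. -1. -0.] w 0.997 F [ 0.4 -0.1 -0.3] -> shift [ 4.32 -0.22  0.08] turn 0.03 j [0.07 0.27 1.82 0.   1.06 0.79]
```

View pics/s2.png

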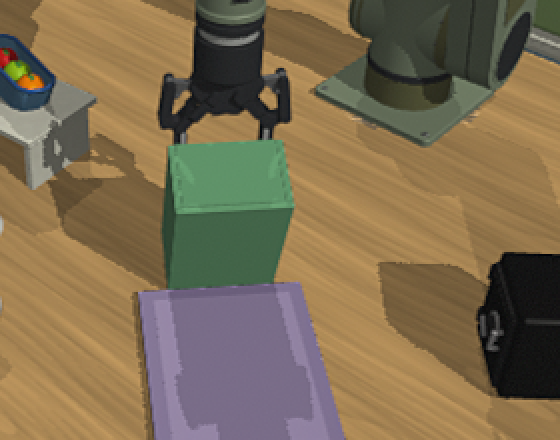

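The box leans back (about 12°) with its heel at the tile's edge near (220,287). I'll continue.

>>> carry_out(
  plan="-0.4 -0.1 0 0 0; -0.8 -0.2 0 0 0; -1.2 -0.3 0 0 0; -1.6 -0.4 0 0 0; -2.0 -0.5 0 0 0",
)

```text
clock: 4.75
ee_pos: [0.5389, 0.0831, 0.193]
ee_rot: [-0.777, 1.717, -1.717]
ft_force: [-1.6, 0.3, -0.3]
gripper_width: 1.002
```

>>> carry_out(
  plan="-0.4 0 0 0 0; -0.8 -0.1 0 0 0; -1 -0.2 0 0 0; -1.0 -0.2 0 0 0; -1 -0.2 0 0 0",
)

```text
clock: 5.25
ee_pos: [0.5546, 0.1011, 0.1978]
ee_rot: [-0.778, 1.717, -1.717]
ft_force: [1.1, 0.2, 0.4]
gripper_width: 0.999
```

Run:
```python
from h import *
go([.436,-.037,.186],-41.4)
p,d=read_camera("scene");cv2.imwrite("pics/s3.png",p[100:320,200:480].repeat(2,0).repeat(2,1))
```

```text
clock 5.2 pos [0.5546 0.1011 0.1978] jaw -41.3 tilt [ 0. -1. -0.] w 0.999 F [1.1 0.2 0.4] -> shift [7.28 0.47 0.08] turn 0.03 j [ 0.16  0.34  1.66 -0.    1.14  0.88]
```

View pics/s3.png

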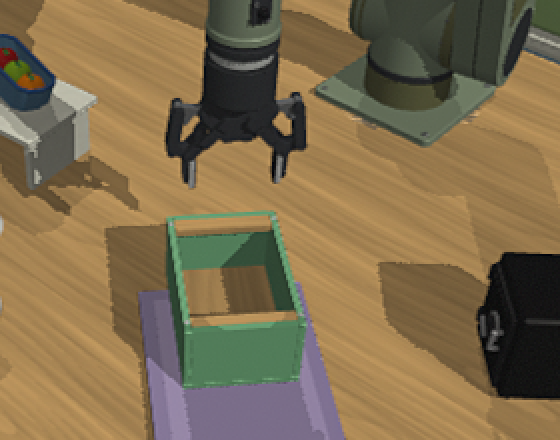

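The toy box lies on its back on the tile, open side up, with its opening at about (235,285). Now on to the bowl, gripping off-centre on its -y half.

Run:
```python
from h import *
go([.488,-.365,.2],-14.6)
```

```text
clock 5.3 pos [0.5544 0.1009 0.1977] jaw -41.3 tilt [ 0.001 -1.    -0.   ] w 0.999 F [0.6 0.1 0.2] -> shift [15.76 -0.09 10.3 ] turn -5.33 j [ 0.16  0.34  1.67 -0.    1.14  0.88]
```

>>> carry_out(
  plan="0 -1.5 0 0 0; 15.8 -1.5 10.3 -5.3 0; 15.8 -1.5 10.3 -5.3 0; 15.8 -1.5 10.3 -5.3 0; 15.8 -1.5 10.3 -5.3 0",
)

```text
clock: 5.8
ee_pos: [0.5277, -0.0861, 0.2354]
ee_rot: [-1.078, 1.393, -1.394]
ft_force: [1.2, 0.4, -0.5]
gripper_width: 1.002
```

Run:
```python
from h import *
go([.488,-.365,.2],-14.6)
```

```text
clock 5.8 pos [ 0.5277 -0.0861  0.2354] jaw -14.5 tilt [-0. -1.  0.] w 1.002 F [ 1.2  0.4 -0.5] -> shift [11.2   1.42  1.26] turn 0.01 j [-0.18  0.26  1.67  0.    1.21  0.07]
```

>>> carry_out(
  plan="11 0 1.2 0 0; 11 0 1.2 0 0; 11 0 1.2 0 0; 11 0 1.2 0 0; 11 0 1.2 0 0",
)

```text
clock: 6.3
ee_pos: [0.4902, -0.3339, 0.2354]
ee_rot: [-1.076, 1.397, -1.397]
ft_force: [1.8, -0.9, 0.1]
gripper_width: 0.998
```

>>> carry_out(
  plan="5 0 0.6 0 0; 5 0 0.6 0 0; 5 0 0.6 0 0",
)

```text
clock: 6.6
ee_pos: [0.4722, -0.4605, 0.2348]
ee_rot: [-1.075, 1.399, -1.399]
ft_force: [0.9, -0.1, -0.7]
gripper_width: 0.998
```

Run:
```python
from h import *
go([.488,-.365,.127],-14.6)
p,d=read_camera("top");cv2.imwrite("pics/t1.png",p);np.save("t1.npy",d)
P=cloud("top",d);x,y,z=P.T
def rect(m,t):
    q=P[m][:,:2].astype(np.float32);r=cv2.minAreaRect(q);print(t,len(q),r,"\n",cv2.boxPoints(r).round(3))
rect((abs(z-.102)<.012)&(x>.4)&(x<.75)&(y>-.05)&(y<.27),"boxrim")
m=(abs(z-.102)<.015)&(x>.4)&(x<.75)&(y>-.05)&(y<.27);q=P[m];A=np.c_[q[:,:2],np.ones(len(q))];print(np.linalg.lstsq(A,q[:,2],rcond=None)[0])
```

```text
clock 6.6 pos [ 0.4722 -0.4605  0.2348] jaw -15.0 tilt [ 0.001 -1.    -0.   ] w 0.998 F [ 0.9 -0.1 -0.7] -> shift [-3.86  4.31 -0.37] turn -0.07 j [-0.79  0.46  1.37 -0.    1.31 -0.53]
boxrim 1457 ((0.5799512267112732, 0.12628662586212158), (0.19150419533252716, 0.1302589625120163), 48.53760528564453) 
 [[0.468 0.098]
 [0.565 0.011]
 [0.692 0.155]
 [0.595 0.241]]
[-0.00304307  0.00353862  0.10366094]
```

View pics/t1.png

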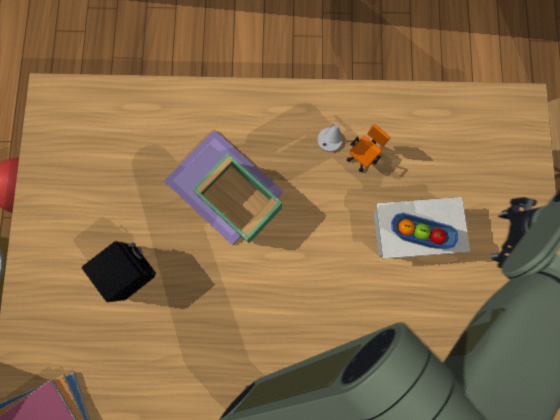

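The box is level at centre (0.580, 0.126), slid back about 27 mm, which is within limits. The arm is clear of the bowl at (425,230) but overshot it, so I go back.

>>> carry_out(
  plan="-3.9 1.5 -0.4 0 0; -3.9 3 -0.4 0 0; -3.9 3 -0.4 0 0; -3.9 3 -0.4 0 0; -3.9 3 -0.4 0 0",
)

```text
clock: 7.15
ee_pos: [0.4893, -0.36, 0.1607]
ee_rot: [-1.077, 1.395, -1.397]
ft_force: [0.4, 0.1, 0.6]
gripper_width: 1.003
```

Run:
```python
from h import *
go([.488,-.365,.127],-14.6)
p,d=read_camera("scene");cv2.imwrite("pics/s4.png",p[80:220,120:300].repeat(4,0).repeat(4,1))
```

```text
clock 7.2 pos [ 0.4893 -0.36    0.1607] jaw -14.7 tilt [ 0.001 -1.     0.   ] w 1.003 F [0.4 0.1 0.6] -> shift [0.21 1.35 0.  ] turn -0.03 j [-0.65  0.43  1.61 -0.    1.1  -0.4 ]
```

View pics/s4.png

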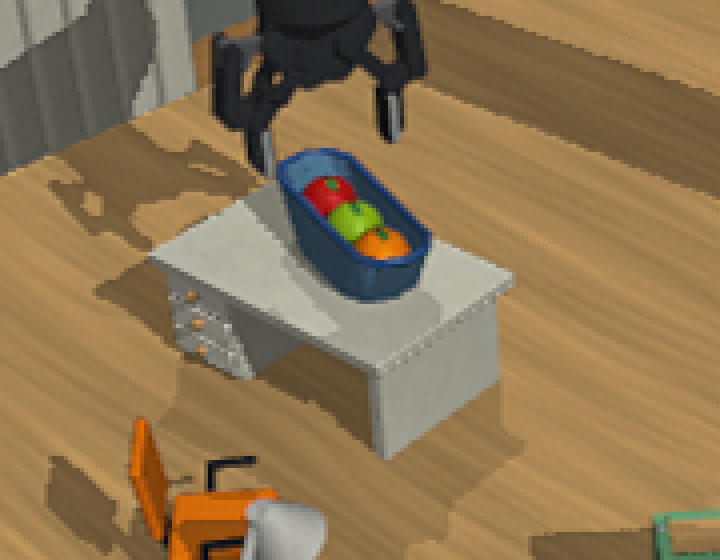

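Fingers straddle the bowl's far (apple) half. I lower and close.

>>> carry_out(
  plan="0.2 0.7 0 0 0; 0.2 1.4 0 0 0; 0.2 1.4 0 0 1; 0.2 1.4 0 0 1; 0.2 1.4 0 0 1",
)

```text
clock: 7.7
ee_pos: [0.4886, -0.3659, 0.1271]
ee_rot: [-1.075, 1.394, -1.4]
ft_force: [0.0, -1.5, -1.3]
gripper_width: 0.663
```

>>> carry_out(
  plan="0 0 0 0 1; 0 0 0 0 1; 0 -0.2 0 0 1; 0 -0.4 0 0 1; 0 -0.6 0 0 1",
)

```text
clock: 8.2
ee_pos: [0.4876, -0.364, 0.1399]
ee_rot: [-1.076, 1.398, -1.395]
ft_force: [-0.1, 0.1, -3.2]
gripper_width: 0.661
```

Run:
```python
from h import *
go([.488,-.365,.127],-14.6)
p,d=read_camera("scene");cv2.imwrite("pics/s5.png",p[80:220,120:300].repeat(4,0).repeat(4,1))
```

```text
clock 8.2 pos [ 0.4876 -0.364   0.1399] jaw -14.8 tilt [-0.001 -1.    -0.001] w 0.661 F [-0.1  0.1 -3.2] -> shift [0.04 0.52 0.02] turn -0.03 j [-0.66  0.45  1.64  0.    1.06 -0.4 ]
```

View pics/s5.png

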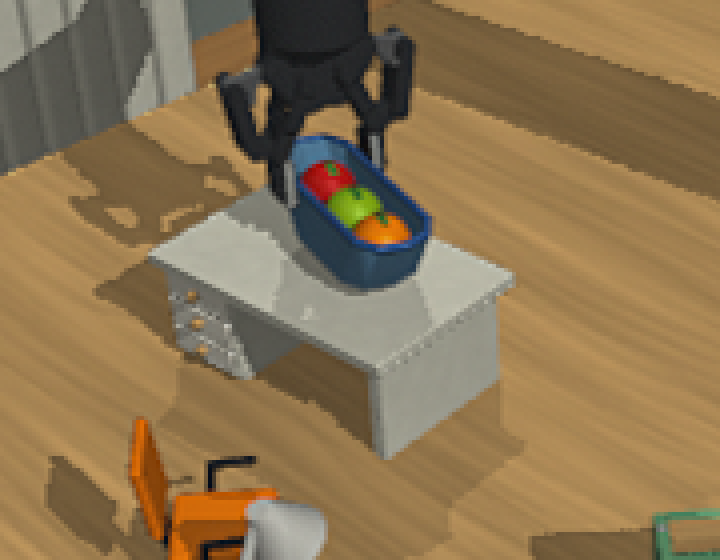

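>>> carry_out(
  plan="0 -0.4 0 0 1; 0 -0.8 0 0 1; 0 -1.2 0 0 1; 0 -1.2 0 0 1; 0 -1.2 0 0 1",
)

```text
clock: 8.75
ee_pos: [0.488, -0.3646, 0.1707]
ee_rot: [-1.076, 1.396, -1.397]
ft_force: [-0.1, 0.1, -3.6]
gripper_width: 0.664
```

```bash
cat >> h.py <<'E'
def blue(n,fn=None):
    p,d=read_camera(n)
    if fn: cv2.imwrite(fn,p)
    hsv=cv2.cvtColor(p,cv2.COLOR_BGR2HSV)
    m=(hsv[...,0]>98)&(hsv[...,0]<120)&(hsv[...,1]>110)&(hsv[...,2]>30)
    m=cv2.morphologyEx(m.astype(np.uint8),cv2.MORPH_OPEN,np.ones((2,2)))>0
    return p,d,cloud(n,d,m)
E
python3 - <<'E'
from h import *
go([.488,-.365,.127],-14.6)
p,d,P=blue("top","pics/t2.png")
P=P[(P[:,0]>.35)&(P[:,0]<.65)&(P[:,1]<-.1)&(P[:,2]>.1)]
u=np.array([.252,.968]);s=(P[:,:2]-env.state()["ee_pos"][:2])@u
for a in np.arange(-.06,.14,.02):
    k=(s>a)&(s<a+.02)
    if k.sum()>5: print(round(a+.01,2),k.sum(),np.percentile(P[k,2],[50,90,98]).round(3))
cv2.imwrite("pics/t2c.png",p[160:300,340:520].repeat(4,0).repeat(4,1))
print(env.state()["torque"])
E
```

```text
clock 8.8 pos [ 0.488  -0.3646  0.1707] jaw -14.8 tilt [ 0.    -1.     0.001] w 0.664 F [-0.1  0.1 -3.6] -> shift [0.01 1.75 0.  ] turn -0.03 j [-0.66  0.43  1.6   0.    1.12 -0.4 ]
-0.01 16 [0.154 0.166 0.172]
0.01 99 [0.163 0.183 0.185]
0.03 85 [0.169 0.185 0.295]
0.05 101 [0.164 0.182 0.185]
0.07 65 [0.171 0.183 0.184]
0.09 97 [0.163 0.182 0.184]
0.11 54 [0.179 0.184 0.187]
[-0.04414223  0.04379147 -0.00219166]
```

View pics/t2c.png

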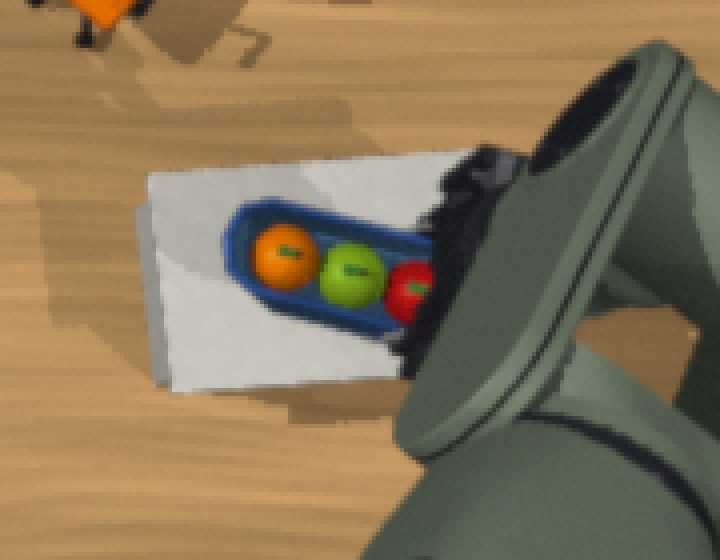

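The bowl hangs level in the grip (rim at about 0.184 along its whole length), so friction keeps it from swinging. The tool cannot tilt, so the bowl has to pivot between the pads. I'll put it back on the desk and test whether a loosened grip lets it do that.

>>> carry_out(
  plan="0 0.5 0 0 1; 0 1.0 0 0 1; 0 1.4 0 0 1; 0 1.6 0 0 1; 0 1.7 0 0 1",
)

```text
clock: 9.3
ee_pos: [0.4871, -0.3641, 0.1271]
ee_rot: [-1.077, 1.399, -1.394]
ft_force: [-3.4, 3.5, 6.8]
gripper_width: 0.664
```

>>> carry_out(
  plan="0 0.05 0 0 1; 0 0.05 0 0 0.5; 0 0.05 0 0 0.4; 0 0.05 0 0 0.36; 0 0.05 0 0 0.36",
)

```text
clock: 9.8
ee_pos: [0.4881, -0.3647, 0.127]
ee_rot: [-1.076, 1.396, -1.397]
ft_force: [-1.6, 1.3, 3.6]
gripper_width: 0.668
```

>>> carry_out(
  plan="0 0 0 0 0.36; 0 -0.2 0 0 0.36; 0 -0.4 0 0 0.36; 0 -0.4 0 0 0.36",
)

```text
clock: 10.2
ee_pos: [0.4886, -0.3651, 0.1371]
ee_rot: [-1.075, 1.395, -1.398]
ft_force: [0.4, -0.0, -2.2]
gripper_width: 0.662
```

Run:
```python
from h import *
go([.488,-.365,.127],-14.6)
p,d=read_camera("scene");cv2.imwrite("pics/s6.png",p[80:220,120:300].repeat(4,0).repeat(4,1))
```

```text
clock 10.2 pos [ 0.4886 -0.3651  0.1371] jaw -14.8 tilt [ 0.001 -1.     0.002] w 0.662 F [ 0.4 -0.  -2.2] -> shift [ 0.    0.4  -0.02] turn -0.03 j [-0.66  0.46  1.64  0.    1.05 -0.4 ]
```

View pics/s6.png

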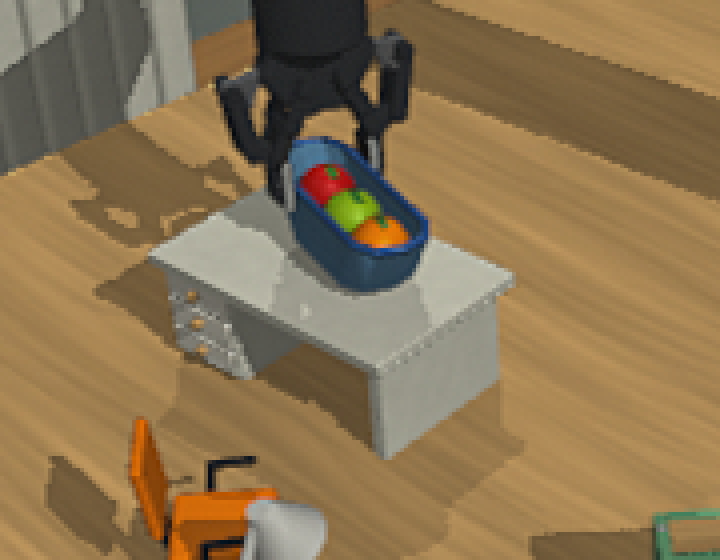

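Fz is now only -2.2 N against -3.6 N before, so the far end stayed on the desk and the bowl pivots in the loosened grip. First I return it and regrip a bit further out (about 44 mm from centre).

>>> carry_out(
  plan="0 0.2 0 0 0.36; 0 0.38 0 0 0.36; 0 0.38 0 0 0; 0 0.38 0 0 0; 0 0.38 0 0 0",
)

```text
clock: 10.75
ee_pos: [0.4881, -0.3647, 0.1272]
ee_rot: [-1.076, 1.396, -1.397]
ft_force: [0.6, 0.5, 0.5]
gripper_width: 1.0
```

>>> carry_out(
  plan="0.36 0 0 0 0; 0.36 0 0 0 0; 0.36 0 0 0 0.36; 0.36 0 0 0 0.36; 0.36 0 0 0 0.36",
)

```text
clock: 11.25
ee_pos: [0.4858, -0.3736, 0.1275]
ee_rot: [-1.076, 1.395, -1.397]
ft_force: [0.5, -1.0, 3.5]
gripper_width: 0.665
```

>>> carry_out(
  plan="0 0 0 0 0.36; 0 0 0 0 0.355; 0 -0.4 0 0 0.355; 0 -0.8 0 0 0.355; 0 -0.8 0 0 0.355",
)

```text
clock: 11.75
ee_pos: [0.4863, -0.3737, 0.1485]
ee_rot: [-1.075, 1.394, -1.398]
ft_force: [0.2, -1.2, -3.1]
gripper_width: 0.666
```

```bash
cat >> h.py <<'E'
def prof():
    p,d,P=blue("top");s=env.state();M=Rm(s["ee_rot"])
    Q=(P-s["ee_pos"])@M  # tool x, y(down), z(jaw)
    Q=Q[(abs(Q[:,2])<.06)&(abs(Q[:,0])<.2)&(Q[:,1]<.16)&(Q[:,1]>-.06)]
    for a in np.arange(-.16,.16,.02):
        k=(Q[:,0]>a)&(Q[:,0]<a+.02)
        if k.sum()>4: print("toolx %.2f n%d top z rel"%(a+.01,k.sum()),np.percentile(-Q[k,1],[50,90]).round(3))
    return p
E
python3 - <<'E'
from h import *
go([.488,-.365,.127],-14.6)
prof()
p,d=read_camera("scene");cv2.imwrite("pics/s7.png",p[80:220,120:300].repeat(4,0).repeat(4,1))
E
```

```text
clock 11.8 pos [ 0.4863 -0.3737  0.1485] jaw -14.8 tilt [ 0.001 -1.     0.002] w 0.666 F [ 0.2 -1.2 -3.1] -> shift [-0.35  0.86 -0.02] turn -0.03 j [-0.67  0.45  1.62  0.    1.07 -0.42]
toolx -0.11 n100 top z rel [-0.     0.011]
toolx -0.09 n62 top z rel [-0.003  0.012]
toolx -0.07 n77 top z rel [-0.001  0.012]
toolx -0.05 n96 top z rel [-0.01   0.011]
toolx -0.03 n82 top z rel [-0.005  0.012]
toolx -0.01 n86 top z rel [-0.015  0.012]
toolx 0.01 n19 top z rel [-0.012 -0.   ]
```

View pics/s7.png

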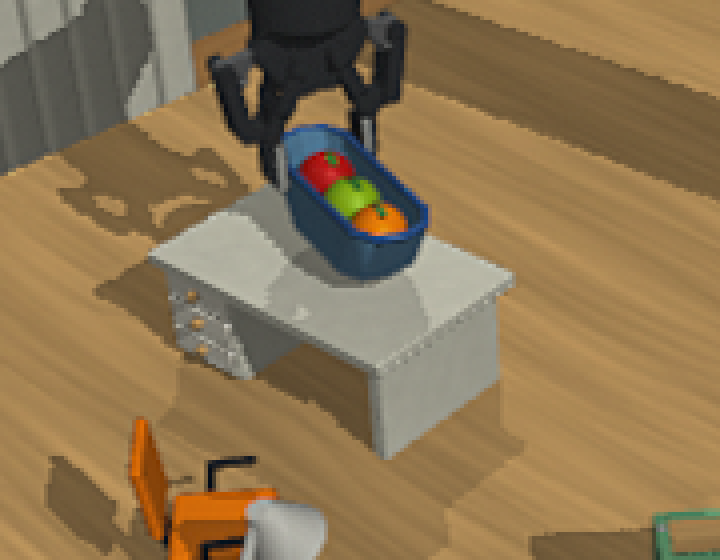

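Still level: the grip holds at 0.355. I lower to just above the desk and loosen more finely.

>>> carry_out(
  plan="0 0.4 0 0 0.355; 0 0.72 0 0 0.355; 0 0.78 0 0 0.35; 0 0.78 0 0 0.345; 0 0.78 0 0 0.345",
)

```text
clock: 12.35
ee_pos: [0.485, -0.3729, 0.1274]
ee_rot: [-1.077, 1.398, -1.395]
ft_force: [-2.3, 1.2, 3.8]
gripper_width: 0.664
```

>>> carry_out(
  plan="0 0 0 0 0.34; 0 0 0 0 0.34",
)

```text
clock: 12.55
ee_pos: [0.485, -0.3729, 0.1274]
ee_rot: [-1.077, 1.398, -1.395]
ft_force: [-3.4, 1.9, 3.4]
gripper_width: 0.663
```

>>> carry_out(
  plan="0 -0.2 0 0 0.34; 0 -0.2 0 0 0.34; 0 -0.2 0 0 0.34",
)

```text
clock: 12.85
ee_pos: [0.486, -0.3735, 0.1321]
ee_rot: [-1.076, 1.396, -1.397]
ft_force: [0.7, 0.1, -3.5]
gripper_width: 0.669
```

Run:
```python
from h import *
go([.488,-.365,.127],-14.6)
prof()
```

```text
clock 12.8 pos [ 0.486  -0.3735  0.1321] jaw -14.8 tilt [ 0.    -1.     0.001] w 0.669 F [ 0.7  0.1 -3.5] -> shift [-0.35  0.21 -0.01] turn -0.04 j [-0.67  0.47  1.64  0.    1.04 -0.42]
toolx -0.11 n101 top z rel [0.001 0.011]
toolx -0.09 n60 top z rel [-0.002  0.012]
toolx -0.07 n68 top z rel [-0.002  0.011]
toolx -0.05 n91 top z rel [-0.009  0.01 ]
toolx -0.03 n80 top z rel [-0.006  0.012]
toolx -0.01 n84 top z rel [-0.013  0.011]
toolx 0.01 n17 top z rel [-0.013 -0.004]
```

>>> carry_out(
  plan="0 0.12 0 0 0.34; 0 0.14 0 0 0.337; 0 0.14 0 0 0.334; 0 0.14 0 0 0.334",
)

```text
clock: 13.3
ee_pos: [0.4857, -0.3733, 0.1289]
ee_rot: [-1.076, 1.397, -1.396]
ft_force: [0.3, -0.1, -3.8]
gripper_width: 0.669
```

>>> carry_out(
  plan="0 0 0 0 0.331; 0 0 0 0 0.331",
)

```text
clock: 13.5
ee_pos: [0.4857, -0.3733, 0.1291]
ee_rot: [-1.076, 1.396, -1.397]
ft_force: [0.3, 0.2, -4.5]
gripper_width: 0.673
```

>>> carry_out(
  plan="0 0 0 0 0.327; 0 0 0 0 0.327",
)

```text
clock: 13.7
ee_pos: [0.4856, -0.3733, 0.129]
ee_rot: [-1.076, 1.396, -1.396]
ft_force: [-1.2, 0.2, -4.2]
gripper_width: 0.678
```

>>> carry_out(
  plan="0 0 0 0 0.322; 0 0 0 0 0.322",
)

```text
clock: 13.9
ee_pos: [0.4856, -0.3732, 0.1292]
ee_rot: [-1.076, 1.397, -1.396]
ft_force: [-0.1, -0.9, -1.5]
gripper_width: 0.675
```

Force eases gradually with closure, and at 0.322 something slipped. I check with a small lift.

>>> carry_out(
  plan="0 -0.2 0 0 0.325; 0 -0.4 0 0 0.325; 0 -0.4 0 0 0.325",
)

```text
clock: 14.2
ee_pos: [0.4861, -0.3738, 0.1402]
ee_rot: [-1.076, 1.394, -1.398]
ft_force: [-0.2, -0.6, -0.7]
gripper_width: 0.677
```

Run:
```python
from h import *
go([.488,-.365,.127],-14.6)
prof()
```

```text
clock 14.2 pos [ 0.4861 -0.3738  0.1402] jaw -14.8 tilt [ 0.001 -1.     0.002] w 0.677 F [-0.2 -0.6 -0.7] -> shift [-0.36  0.53 -0.02] turn -0.03 j [-0.67  0.46  1.63 -0.    1.06 -0.42]
toolx -0.11 n105 top z rel [-0.013 -0.004]
toolx -0.09 n70 top z rel [-0.015 -0.001]
toolx -0.07 n71 top z rel [-0.012  0.003]
toolx -0.05 n92 top z rel [-0.018  0.004]
toolx -0.03 n85 top z rel [-0.008  0.009]
toolx -0.01 n98 top z rel [-0.015  0.01 ]
toolx 0.01 n16 top z rel [-0.016 -0.009]
```

It pivots: the rim now slopes about 8° down to the far end, and the pinch still carries the near end. I raise along an arc with the far end staying on the desk.

>>> carry_out(
  plan="-0.25 -0.35 0 0 0.325; -0.5 -0.7 0 0 0.325; -0.75 -0.95 0 0 0.325; -1.0 -1.2 0 0 0.325; -1.0 -1.2 0 0 0.325",
)

```text
clock: 14.75
ee_pos: [0.4928, -0.3483, 0.1703]
ee_rot: [-1.075, 1.394, -1.397]
ft_force: [0.5, -0.0, -2.8]
gripper_width: 0.677
```

Run:
```python
from h import *
go([.488,-.365,.127],-14.6)
prof()
p,d=read_camera("scene");cv2.imwrite("pics/s8.png",p[80:220,120:300].repeat(4,0).repeat(4,1))
```

```text
clock 14.8 pos [ 0.4928 -0.3483  0.1703] jaw -14.7 tilt [ 0.    -1.     0.002] w 0.677 F [ 0.5 -0.  -2.8] -> shift [ 0.7   1.73 -0.02] turn -0.02 j [-0.63  0.42  1.61  0.    1.11 -0.38]
toolx -0.11 n39 top z rel [-0.048 -0.042]
toolx -0.09 n144 top z rel [-0.053 -0.038]
toolx -0.07 n61 top z rel [-0.041 -0.025]
toolx -0.05 n97 top z rel [-0.035 -0.015]
toolx -0.03 n95 top z rel [-0.025 -0.002]
toolx -0.01 n116 top z rel [-0.021  0.004]
toolx 0.01 n18 top z rel [-0.03  -0.012]
```

View pics/s8.png

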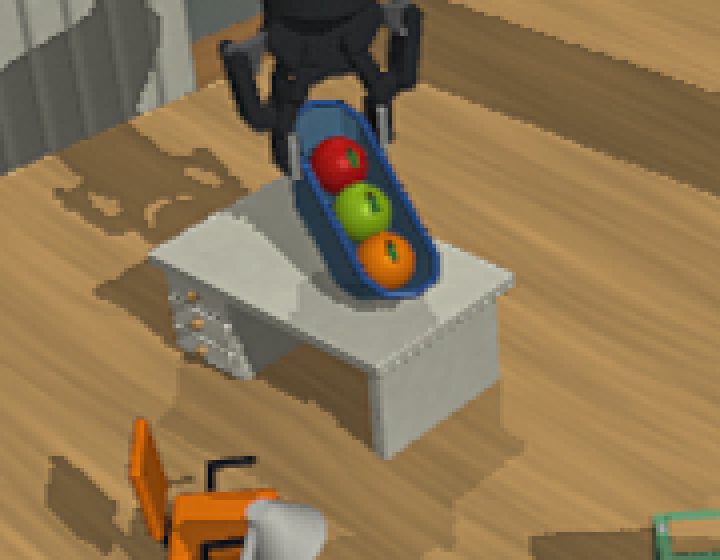

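Tilt is about 28°, with all three fruits still in. Beyond this the fruits' weight could push the orange over the end, so I ease back slightly, tighten and carry.

>>> carry_out(
  plan="0.2 0.2 0 0 0.325; 0.3 0.35 0 0 0.325; 0.3 0.35 0 0 0.8; 0.3 0.35 0 0 1; 0.3 0.35 0 0 1",
)

```text
clock: 15.35
ee_pos: [0.4902, -0.3573, 0.1606]
ee_rot: [-1.076, 1.395, -1.398]
ft_force: [-0.4, -3.7, 2.1]
gripper_width: 0.667
```

>>> carry_out(
  plan="0 -0.4 0 0 1; 0 -1 0 0 1; 0 -1.8 0 0 1; 0 -2.6 0 0 1; 0 -3.0 0 0 1",
)

```text
clock: 15.85
ee_pos: [0.4902, -0.3557, 0.2365]
ee_rot: [-1.075, 1.396, -1.396]
ft_force: [0.5, -0.4, -3.2]
gripper_width: 0.662
```

Run:
```python
from h import *
go([.488,-.365,.127],-14.6)
prof()
```

```text
clock 15.8 pos [ 0.4902 -0.3557  0.2365] jaw -14.7 tilt [-0.001 -1.     0.   ] w 0.662 F [ 0.5 -0.4 -3.2] -> shift [0.39 4.38 0.01] turn -0.03 j [-0.65  0.37  1.51  0.    1.26 -0.39]
toolx -0.11 n98 top z rel [-0.037 -0.031]
toolx -0.09 n128 top z rel [-0.044 -0.026]
toolx -0.07 n75 top z rel [-0.029 -0.016]
toolx -0.05 n124 top z rel [-0.032 -0.011]
toolx -0.03 n112 top z rel [-0.021 -0.001]
toolx -0.01 n131 top z rel [-0.024  0.005]
toolx 0.01 n35 top z rel [-0.021 -0.005]
```

Run:
```python
from h import *
go([.502,.038,.2365],-41.5)
```

```text
clock 15.9 pos [ 0.4907 -0.3561  0.2377] jaw -14.7 tilt [ 0.    -1.     0.002] w 0.665 F [ 1.1 -0.1 -2. ] -> shift [-15.36   0.03  -3.57] turn 5.35 j [-0.65  0.37  1.5   0.    1.26 -0.39]
```

>>> carry_out(
  plan="-0.5 0 -0.1 0.2 1; -1.3 0 -0.3 0.5 1; -2.3 0 -0.5 0.8 1; -3.5 0 -0.8 1.2 1; -4.8 0 -1.1 1.6 1",
)

```text
clock: 16.4
ee_pos: [0.4931, -0.2318, 0.2339]
ee_rot: [-0.994, 1.5, -1.495]
ft_force: [-0.5, 0.7, -3.3]
gripper_width: 0.664
```

Run:
```python
from h import *
go([.502,.038,.2365],-41.5)
```

```text
clock 16.4 pos [ 0.4931 -0.2318  0.2339] jaw -22.9 tilt [-0.001 -1.    -0.003] w 0.664 F [-0.5  0.7 -3.3] -> shift [-10.08  -0.08  -3.87] turn 3.72 j [-0.46  0.28  1.65  0.    1.21 -0.06]
```

>>> carry_out(
  plan="-1.3 0 -0.5 0.5 1; -2.6 0 -1 1 1; -3.9 0 -1.5 1.5 1; -5.2 0 -2 2 1; -6.4 0 -2.5 2.5 1",
)

```text
clock: 16.9
ee_pos: [0.4972, -0.0596, 0.2342]
ee_rot: [-0.854, 1.65, -1.646]
ft_force: [-0.3, 1.0, -3.5]
gripper_width: 0.665
```

Run:
```python
from h import *
go([.502,.038,.2365],-41.5)
```

```text
clock 16.9 pos [ 0.4972 -0.0596  0.2342] jaw -35.3 tilt [ 0.001 -1.    -0.003] w 0.665 F [-0.3  1.  -3.5] -> shift [-3.3  -0.09 -2.1 ] turn 1.23 j [-0.14  0.21  1.74  0.    1.19  0.47]
```

>>> carry_out(
  plan="-1 0 -0.6 0.4 1; -1.8 0 -1.1 0.8 1; -2.4 0 -1.5 1.0 1; -2.8 0 -1.8 1.2 1; -3.0 0 -1.9 1.2 1",
)

```text
clock: 17.4
ee_pos: [0.5017, 0.0284, 0.2342]
ee_rot: [-0.782, 1.718, -1.715]
ft_force: [0.5, 0.2, -4.6]
gripper_width: 0.666
```

Run:
```python
from h import *
go([.502,.038,.172],-41.5)
p=prof();cv2.imwrite("pics/t3.png",p[120:280,150:350].repeat(4,0).repeat(4,1))
```

```text
clock 17.4 pos [0.5017 0.0284 0.2342] jaw -41.2 tilt [ 0.002 -1.    -0.003] w 0.666 F [ 0.5  0.2 -4.6] -> shift [-0.3   2.49 -0.24] turn 0.07 j [0.03 0.22 1.74 0.   1.19 0.75]
toolx -0.03 n14 top z rel [-0.003 -0.001]
toolx 0.03 n29 top z rel [0.02  0.023]
```

View pics/t3.png

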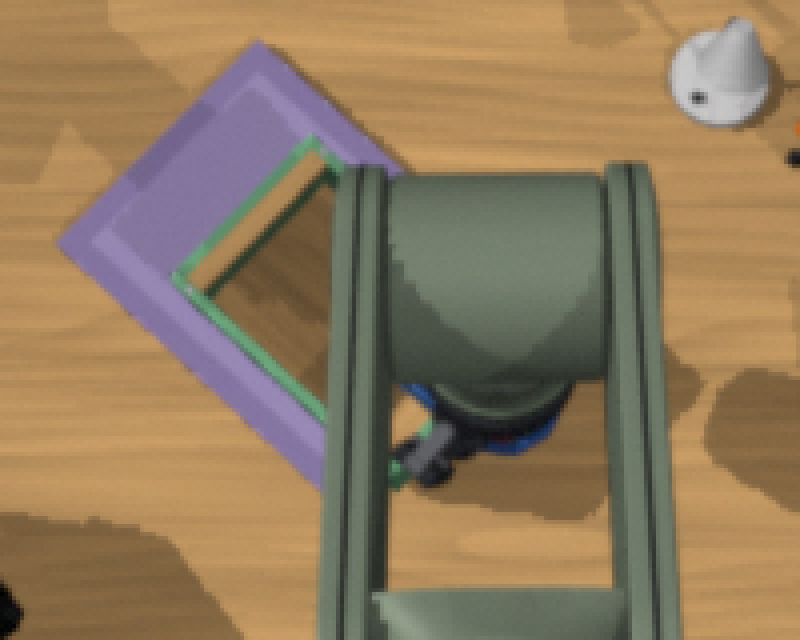

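The top view is covered by the arm here, so I use the scene camera from now on, lowering towards the kick rail.

>>> carry_out(
  plan="-0.1 0.5 -0.1 0 1; -0.2 1.1 -0.2 0 1; -0.3 1.7 -0.25 0 1; -0.3 2.2 -0.25 0 1; -0.3 2.4 -0.25 0 1",
)

```text
clock: 17.95
ee_pos: [0.5019, 0.0363, 0.1736]
ee_rot: [-0.781, 1.719, -1.717]
ft_force: [0.4, -0.3, -3.3]
gripper_width: 0.666
```

```bash
cat >> h.py <<'E'
def side(fn):
    p,d=read_camera("scene");cv2.imwrite(fn,p[110:250,220:400].repeat(4,0).repeat(4,1));return p,d
E
python3 - <<'E'
from h import *
go([.502,.038,.1625],-41.5)
side("pics/s9.png")
E
```

```text
clock 17.9 pos [0.5019 0.0363 0.1736] jaw -41.3 tilt [ 0.003 -1.    -0.003] w 0.666 F [ 0.4 -0.3 -3.3] -> shift [-0.06  0.44 -0.04] turn 0.05 j [ 0.05  0.27  1.83 -0.    1.04  0.77]
```

View pics/s9.png

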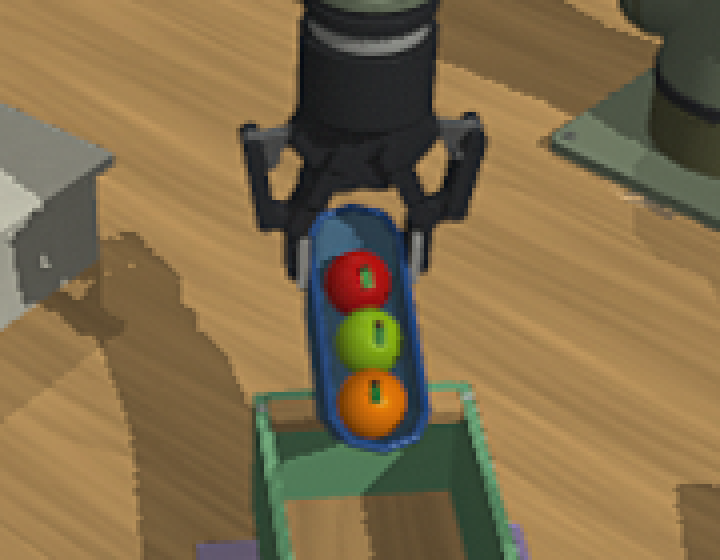

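Bowl with all three fruits is centred over the box's near end (B end at (370,430)), inside the side walls. Lower until its underside meets the kick rail.

>>> carry_out(
  plan="0 0.15 0 0 1; 0 0.3 0 0 1; 0 0.4 0 0 1; 0 0.4 0 0 1",
)

```text
clock: 18.4
ee_pos: [0.503, 0.0368, 0.1652]
ee_rot: [-0.778, 1.717, -1.717]
ft_force: [0.5, -0.3, -3.6]
gripper_width: 0.663
```

Run:
```python
from h import *
go([.502,.038,.1625],-41.5)
```

```text
clock 18.4 pos [0.503  0.0368 0.1652] jaw -41.3 tilt [ 0. -1. -0.] w 0.663 F [ 0.5 -0.3 -3.6] -> shift [-0.01  0.11 -0.06] turn 0.05 j [0.05 0.28 1.84 0.   1.02 0.77]
```

>>> carry_out(
  plan="0 0.15 0 0 1; 0 0.15 0 0 1",
)

```text
clock: 18.6
ee_pos: [0.5039, 0.0371, 0.1622]
ee_rot: [-0.775, 1.716, -1.716]
ft_force: [0.6, 1.3, -0.6]
gripper_width: 0.664
```

>>> carry_out(
  plan="0 0.15 0 0 1; 0 0.15 0 0 1",
)

```text
clock: 18.8
ee_pos: [0.5047, 0.0372, 0.1601]
ee_rot: [-0.772, 1.715, -1.716]
ft_force: [-2.2, 0.3, 8.8]
gripper_width: 0.662
```

>>> carry_out(
  plan="0 0.12 0 0 1; 0 0.12 0 0 1",
)

```text
clock: 19.0
ee_pos: [0.5048, 0.0367, 0.1576]
ee_rot: [-0.772, 1.713, -1.717]
ft_force: [-3.2, -1.7, 12.4]
gripper_width: 0.666
```

Contact came at about z = 0.162, as predicted. I back off and loosen so the bowl rests on the rail.

>>> carry_out(
  plan="0 -0.2 0 0 1; 0 -0.2 0 0 0.345; 0 -0.2 0 0 0.335; 0 -0.2 0 0 0.328; 0 -0.2 0 0 0.325",
)

```text
clock: 19.5
ee_pos: [0.5029, 0.0368, 0.1594]
ee_rot: [-0.779, 1.717, -1.717]
ft_force: [0.2, -1.4, -2.5]
gripper_width: 0.673
```

Run:
```python
from h import *
go([.515,.054,.175],-41.5)
side("pics/s10.png")
```

```text
clock 19.5 pos [0.5029 0.0368 0.1594] jaw -41.3 tilt [ 0.001 -1.    -0.001] w 0.673 F [ 0.2 -1.4 -2.5] -> shift [-0.84 -0.62 -0.09] turn 0.05 j [ 0.05  0.28  1.85 -0.    1.01  0.77]
```

View pics/s10.png

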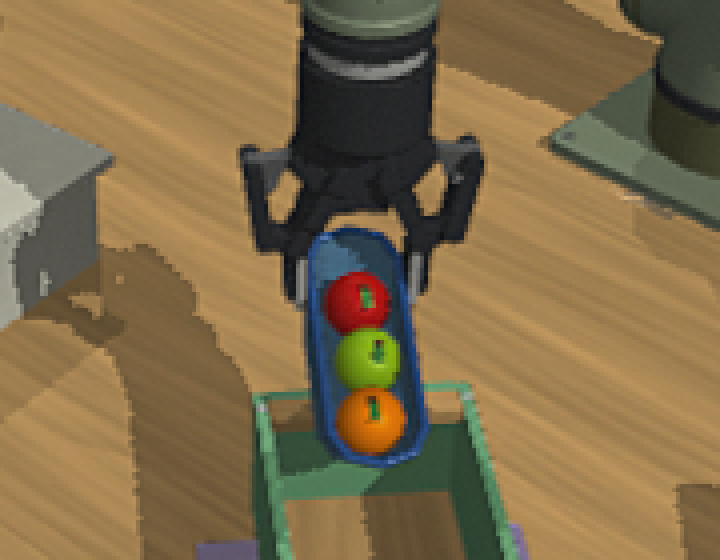

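>>> carry_out(
  plan="-0.2 -0.2 0 0 0.324; -0.4 -0.35 0 0 0.324; -0.6 -0.45 0 0 0.324; -0.84 -0.55 0 0 0.324; -0.84 -0.55 0 0 0.324",
)

```text
clock: 20.05
ee_pos: [0.518, 0.0533, 0.174]
ee_rot: [-0.776, 1.716, -1.716]
ft_force: [-0.2, 0.8, -4.0]
gripper_width: 0.673
```

Run:
```python
from h import *
go([.533,.074,.181],-41.5)
side("pics/s11.png")
```

```text
clock 20.1 pos [0.518  0.0533 0.174 ] jaw -41.2 tilt [-0.001 -1.     0.001] w 0.673 F [-0.2  0.8 -4. ] -> shift [-1.02 -0.28 -0.09] turn 0.06 j [0.08 0.29 1.8  0.   1.05 0.8 ]
```

View pics/s11.png

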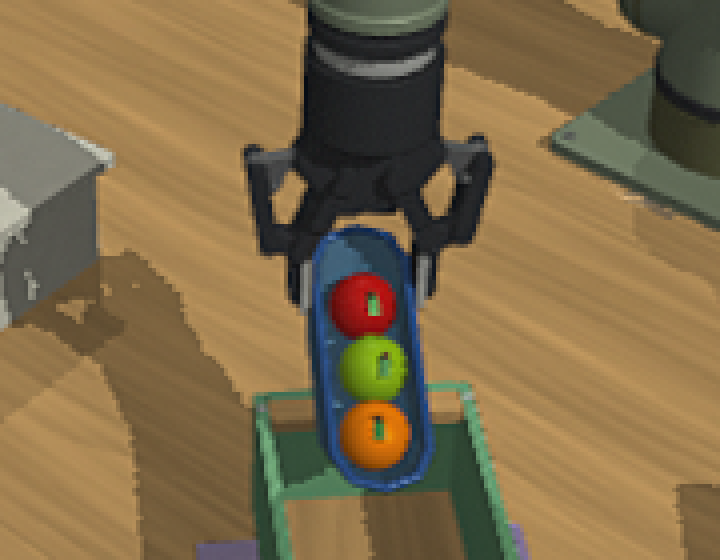

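It is hanging without turning; loosen slightly more.

>>> carry_out(
  plan="0 0 0 0 0.321; 0 0 0 0 0.321",
)

```text
clock: 20.3
ee_pos: [0.5172, 0.0526, 0.1739]
ee_rot: [-0.776, 1.717, -1.717]
ft_force: [0.2, 0.7, -0.5]
gripper_width: 0.676
```

Run:
```python
from h import *
go([.533,.074,.181],-41.5)
side("pics/s12.png")
```

```text
clock 20.3 pos [0.5172 0.0526 0.1739] jaw -41.3 tilt [-0.001 -1.     0.   ] w 0.676 F [ 0.2  0.7 -0.5] -> shift [-1.06 -0.28 -0.09] turn 0.04 j [0.08 0.29 1.8  0.   1.05 0.8 ]
```

View pics/s12.png

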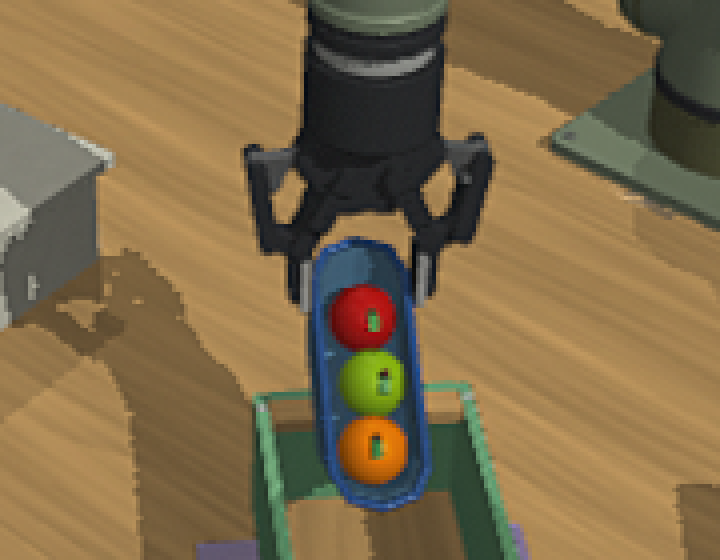

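>>> carry_out(
  plan="-0.25 -0.1 0 0 0.322; -0.5 -0.18 0 0 0.322; -0.75 -0.25 0 0 0.322; -1.0 -0.3 0 0 0.322; -1 -0.3 0 0 0.322",
)

```text
clock: 20.85
ee_pos: [0.5343, 0.0722, 0.1811]
ee_rot: [-0.777, 1.716, -1.716]
ft_force: [0.6, -1.2, -2.1]
gripper_width: 0.678
```

Run:
```python
from h import *
go([.547,.09,.181],-41.5)
side("pics/s13.png")
```

```text
clock 20.9 pos [0.5343 0.0722 0.1811] jaw -41.2 tilt [-0.001 -1.     0.   ] w 0.678 F [ 0.6 -1.2 -2.1] -> shift [-0.87  0.01 -0.09] turn 0.06 j [0.11 0.31 1.75 0.   1.08 0.83]
```

View pics/s13.png

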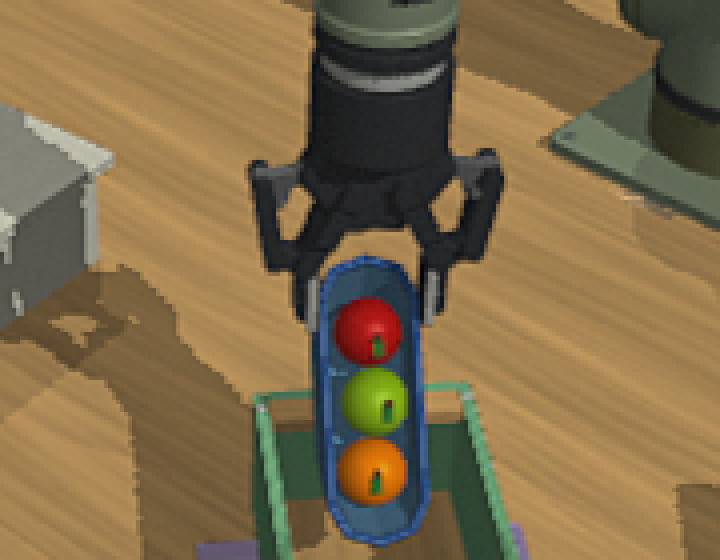

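>>> carry_out(
  plan="-0.25 0 0 0 0.32; -0.5 0 0 0 0.32; -0.7 0 0 0 0.32; -0.9 0 0 0 0.32; -0.9 0 0 0 0.32",
)

```text
clock: 21.4
ee_pos: [0.5488, 0.0888, 0.1811]
ee_rot: [-0.778, 1.716, -1.716]
ft_force: [-0.4, -0.1, -0.3]
gripper_width: 0.68
```

Run:
```python
from h import *
go([.547,.09,.181],-41.5)
side("pics/s14.png")
```

```text
clock 21.4 pos [0.5488 0.0888 0.1811] jaw -41.2 tilt [-0. -1.  0.] w 0.680 F [-0.4 -0.1 -0.3] -> shift [ 0.01  0.   -0.09] turn 0.05 j [0.14 0.34 1.71 0.   1.1  0.86]
```

View pics/s14.png

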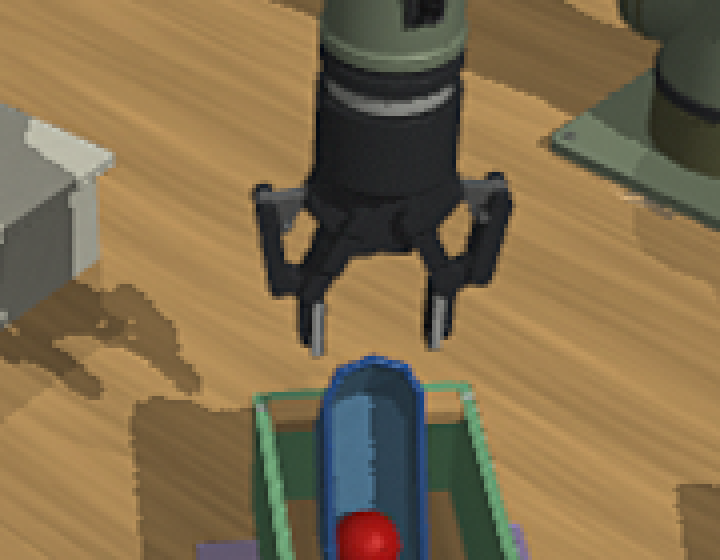

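The bowl slipped out of the loosened grip and slid down into the toy box, leaning on the kick rail. I look at the whole scene.

>>> carry_out(
  plan="0 -1 0 0 0.2; 0 -2 0 0 0; 0 -2 0 0 0; 0 -2 0 0 0",
)

```text
clock: 21.85
ee_pos: [0.5482, 0.0882, 0.2312]
ee_rot: [-0.777, 1.717, -1.717]
ft_force: [-0.5, 0.2, -0.9]
gripper_width: 1.0
```

Run:
```python
from h import *
go([.547,.09,.181],-41.5)
p,d=read_camera("scene");np.save("s15.npy",d);cv2.imwrite("pics/s15.png",p[130:290,240:420].repeat(4,0).repeat(4,1))
P=blue("scene")[2];P=P[(P[:,0]>.4)&(P[:,0]<.75)&(P[:,1]>-.05)&(P[:,1]<.3)]
c=np.array([.58,.126]);a=np.array([.6626,.749]);b=np.array([-.749,.6626])
s=(P[:,:2]-c)@a;t=(P[:,:2]-c)@b
for k in np.arange(-.15,.1,.01):
    m=(s>k)&(s<k+.01)
    if m.sum()>3: print(round(k+.005,3),m.sum(),"t",t[m].min().round(3),t[m].max().round(3),"z",np.percentile(P[m,2],[5,50,95]).round(3))
```

```text
clock 21.9 pos [0.5482 0.0882 0.2312] jaw -41.3 tilt [-0. -1.  0.] w 1.000 F [-0.5  0.2 -0.9] -> shift [-0.02  2.01 -0.09] turn 0.05 j [ 0.14  0.3   1.63 -0.    1.21  0.86]
-0.085 37 t 0.036 0.047 z [0.02  0.045 0.08 ]
-0.075 7 t 0.001 0.046 z [0.018 0.098 0.108]
-0.065 100 t -0.019 0.044 z [0.094 0.107 0.119]
-0.055 125 t -0.022 0.042 z [0.078 0.09  0.135]
-0.045 168 t -0.023 0.04 z [0.064 0.076 0.158]
-0.035 113 t -0.027 0.039 z [0.049 0.06  0.149]
-0.025 44 t -0.032 0.038 z [0.023 0.12  0.131]
-0.015 47 t -0.03 0.035 z [0.025 0.095 0.116]
-0.005 55 t -0.031 0.034 z [0.029 0.076 0.093]
0.005 44 t -0.032 0.026 z [0.034 0.067 0.08 ]
0.015 30 t -0.03 0.026 z [0.044 0.053 0.064]
0.025 4 t -0.019 -0.017 z [0.051 0.053 0.055]
```

View pics/s15.png

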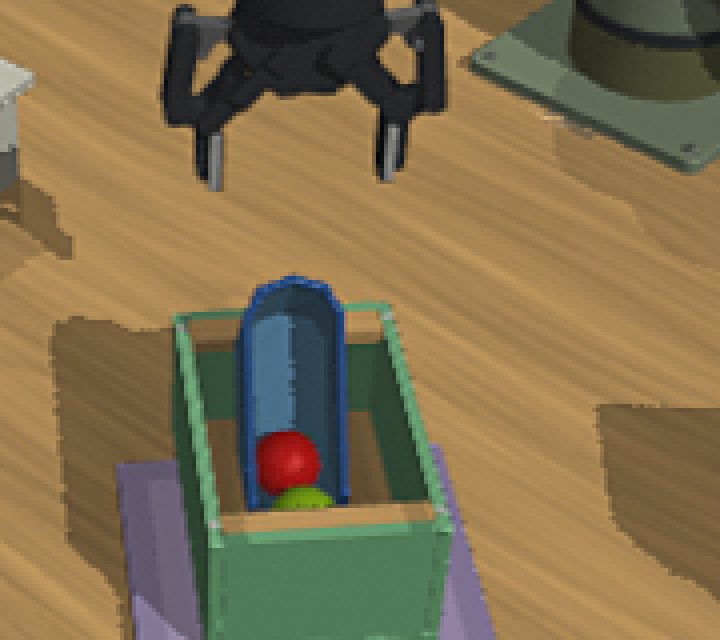

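The bowl is standing about 58° tilted inside the box, leaning on the kick rail. The apple and lime are near its lower end and the orange is presumably out. I regrip near its upper end, and the lift should let the fruit roll out.

Run:
```python
from h import *
go([.548,.1,.127],-46)
```

```text
clock 21.9 pos [0.5475 0.0881 0.23  ] jaw -41.3 tilt [ 0.002 -1.    -0.002] w 0.999 F [-0.2 -0.1  0. ] -> shift [-0.38  4.12 -0.29] turn 0.95 j [0.14 0.3  1.63 0.   1.21 0.86]
```

>>> carry_out(
  plan="-0.4 1 -0.3 0.9 0; -0.4 2.2 -0.3 0.9 0; -0.4 3.2 -0.3 0.9 0; -0.4 3.8 -0.3 0.9 0; -0.4 4.0 -0.3 0.9 0",
)

```text
clock: 22.45
ee_pos: [0.5473, 0.1005, 0.1281]
ee_rot: [-0.725, 1.772, -1.769]
ft_force: [-0.7, -0.3, 0.1]
gripper_width: 0.997
```

Run:
```python
from h import *
go([.548,.1,.127],-46)
side("pics/s16.png")
```

```text
clock 22.4 pos [0.5473 0.1005 0.1281] jaw -45.8 tilt [ 0.005 -1.    -0.004] w 0.997 F [-0.7 -0.3  0.1] -> shift [-0.01  0.04  0.03] turn 0.05 j [0.16 0.39 1.77 0.   0.98 0.96]
```

View pics/s16.png

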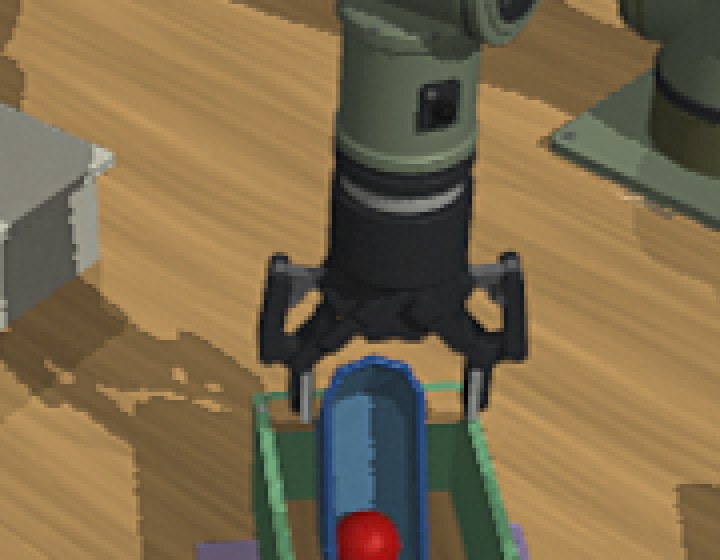

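Fingers straddle the bowl's upper end ((305,410) and (475,410)). Close and lift a little.

>>> carry_out(
  plan="0 0 0 0 1; 0 0 0 0 1; 0 0 0 0 1; 0 0 0 0 1; 0 0 0 0 1",
)

```text
clock: 23.0
ee_pos: [0.5503, 0.1006, 0.1326]
ee_rot: [-0.715, 1.767, -1.769]
ft_force: [-0.1, -2.1, 6.3]
gripper_width: 0.664
```

>>> carry_out(
  plan="0 -0.3 0 0 1; 0 -0.6 0 0 1; 0 -0.9 0 0 1; 0 -1.2 0 0 1; 0 -1.2 0 0 1",
)

```text
clock: 23.5
ee_pos: [0.5499, 0.1009, 0.1623]
ee_rot: [-0.717, 1.768, -1.768]
ft_force: [0.7, -0.2, -2.9]
gripper_width: 0.664
```

Run:
```python
from h import *
go([.548,.1,.127],-46)
p,d=read_camera("scene");cv2.imwrite("pics/s17.png",p[130:290,240:420].repeat(4,0).repeat(4,1))
```

```text
clock 23.5 pos [0.5499 0.1009 0.1623] jaw -45.8 tilt [-0.002 -1.     0.001] w 0.664 F [ 0.7 -0.2 -2.9] -> shift [ 0.08  1.41 -0.03] turn 0.05 j [0.16 0.36 1.73 0.   1.05 0.96]
```

View pics/s17.png

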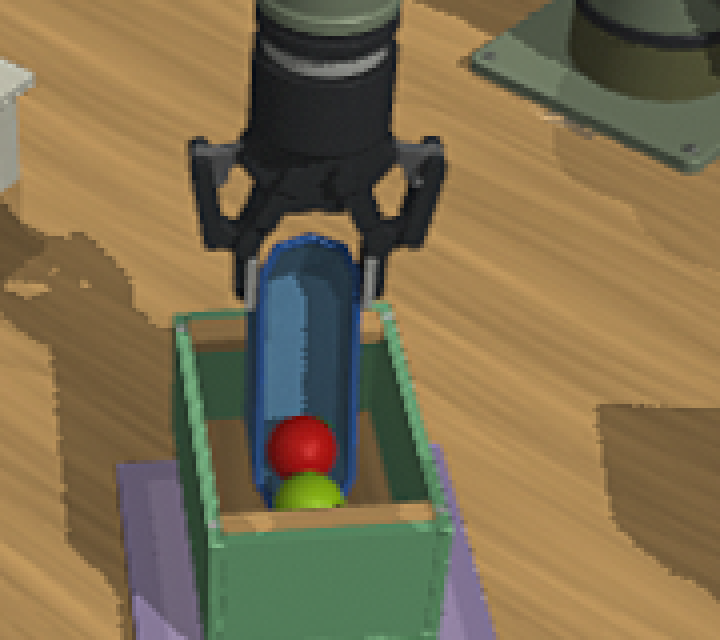

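>>> carry_out(
  plan="0 -0.4 0 0 1; 0 -0.8 0 0 1; 0 -1.2 0 0 1; 0 -1.6 0 0 1; 0 -1.6 0 0 1",
)

```text
clock: 24.05
ee_pos: [0.5504, 0.101, 0.2032]
ee_rot: [-0.714, 1.767, -1.768]
ft_force: [-0.1, 0.2, -3.3]
gripper_width: 0.663
```

```bash
cat >> h.py <<'E'
def bprof(n="scene"):
    P=blue(n)[2];P=P[(P[:,0]>.4)&(P[:,0]<.75)&(P[:,1]>-.05)&(P[:,1]<.3)]
    c=np.array([.58,.126]);a=np.array([.6626,.749]);b=np.array([-.749,.6626])
    s=(P[:,:2]-c)@a;t=(P[:,:2]-c)@b
    for k in np.arange(-.15,.1,.01):
        m=(s>k)&(s<k+.01)&(P[:,2]>.04)
        if m.sum()>8: print(round(k+.005,3),m.sum(),"t",t[m].min().round(3),t[m].max().round(3),"z",np.percentile(P[m,2],[5,50,95]).round(3))
E
python3 - <<'E'
from h import *
go([.548,.1,.127],-46)
p,d=read_camera("scene");cv2.imwrite("pics/s18.png",p[130:290,240:420].repeat(4,0).repeat(4,1))
bprof()
E
```

```text
clock 24.1 pos [0.5504 0.101  0.2032] jaw -45.8 tilt [-0.004 -1.     0.002] w 0.663 F [-0.1  0.2 -3.3] -> shift [ 0.11  3.05 -0.05] turn 0.05 j [0.16 0.32 1.67 0.   1.14 0.96]
-0.085 22 t 0.051 0.055 z [0.041 0.056 0.098]
-0.065 93 t -0.013 0.048 z [0.166 0.176 0.185]
-0.055 132 t -0.014 0.028 z [0.15  0.162 0.196]
-0.045 181 t -0.016 0.028 z [0.132 0.146 0.227]
-0.035 158 t -0.021 0.033 z [0.114 0.127 0.216]
-0.025 112 t -0.026 0.035 z [0.103 0.117 0.212]
-0.015 52 t -0.026 0.031 z [0.114 0.173 0.188]
-0.005 53 t -0.027 0.031 z [0.122 0.154 0.168]
0.005 36 t -0.026 0.028 z [0.097 0.127 0.149]
0.015 69 t -0.028 0.028 z [0.091 0.106 0.13 ]
0.025 89 t -0.024 0.028 z [0.09  0.095 0.109]
0.035 17 t -0.011 0.017 z [0.088 0.093 0.096]
```

View pics/s18.png

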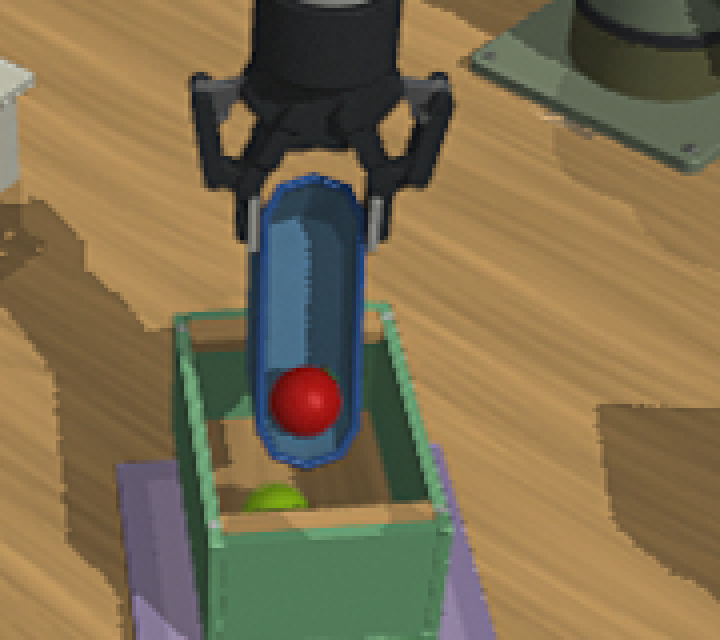

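Lime (275,497) is in the box and the orange is presumably hidden under the head rail. The apple still sits on the nearly level end of the bowl (about 60° tilt). I raise a little and draw the bowl back quickly so the apple rolls off over its end.

>>> carry_out(
  plan="0 -0.4 0 0 1; 0 -0.8 0 0 1; 0 -1.0 0 0 1; 0 -1.0 0 0 1",
)

```text
clock: 24.55
ee_pos: [0.5499, 0.1009, 0.2274]
ee_rot: [-0.716, 1.767, -1.768]
ft_force: [-1.4, 0.4, -3.4]
gripper_width: 0.661
```

>>> carry_out(
  plan="2 0 0 0 1; 4 0 0 0 1; 4 0 0 0 1; 4 0 0 0 1",
)

```text
clock: 24.95
ee_pos: [0.4771, 0.0304, 0.2263]
ee_rot: [-0.717, 1.77, -1.769]
ft_force: [0.6, -0.3, -2.3]
gripper_width: 0.659
```

Run:
```python
from h import *
go([.548,.1,.127],-46)
p,d=read_camera("scene");cv2.imwrite("pics/s19.png",p[130:290,240:420].repeat(4,0).repeat(4,1))
```

```text
clock 24.9 pos [0.4771 0.0304 0.2263] jaw -45.9 tilt [-0.001 -1.     0.   ] w 0.659 F [ 0.6 -0.3 -2.3] -> shift [-3.97  3.98 -0.02] turn 0.03 j [0.04 0.18 1.81 0.   1.15 0.84]
```

View pics/s19.png

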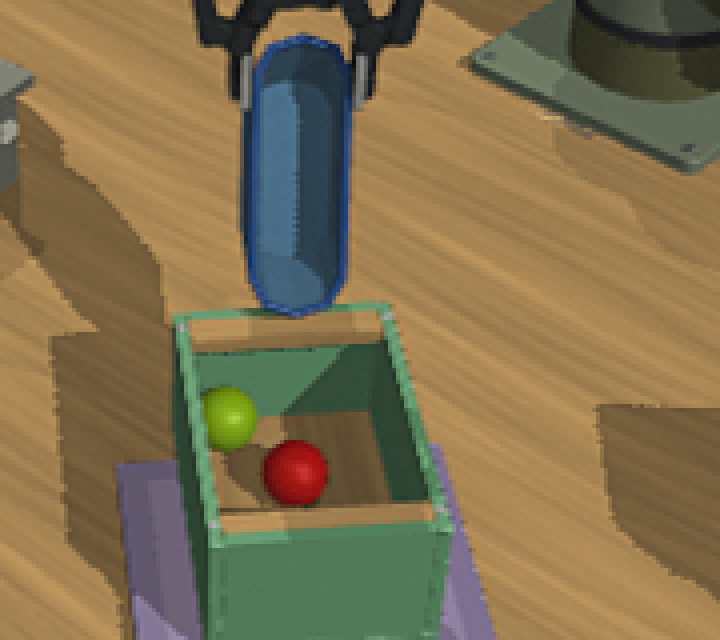

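The bowl is empty, and apple (295,472) and lime (228,418) are in the box. I check the orange and the bowl's tilt.

Run:
```python
from h import *
p,d,P=blue("scene")
P=P[(P[:,0]>.35)&(P[:,0]<.65)&(P[:,1]>-.1)&(P[:,1]<.2)&(P[:,2]>.11)]
s0=env.state();M=Rm(s0["ee_rot"]);Q=(P-s0["ee_pos"])@M
f=-Q[:,0];z=-Q[:,1]
for k in np.arange(-.05,.12,.01):
    m=(f>k)&(f<k+.01)
    if m.sum()>5: print(round(k+.005,3),m.sum(),np.percentile(z[m],[5,50,97]).round(3))
p,d=read_camera("top");cv2.imwrite("pics/t4.png",p[120:280,150:350].repeat(4,0).repeat(4,1))
for o in ("orange","apple","lime"):
    for n in("top","scene"): print(o,n,[(np.round(a["xyz"],3),round(a["conf"],2)) for a in recognise(n,o)[:2]])
```

```text
-0.025 101 [-0.037 -0.028 -0.015]
-0.015 153 [-0.055 -0.043  0.005]
-0.005 180 [-0.072 -0.058  0.025]
0.005 132 [-0.09  -0.079  0.009]
0.015 155 [-0.107 -0.093  0.006]
0.025 62 [-0.109 -0.105 -0.013]
0.035 66 [-0.109 -0.065 -0.032]
0.045 78 [-0.11  -0.104 -0.057]
0.055 75 [-0.11  -0.105 -0.075]
0.065 68 [-0.114 -0.108 -0.097]
0.075 7 [-0.112 -0.11  -0.105]
orange top [(array([0.62 , 0.176, 0.057]), 0.76), (array([ 0.728, -0.213,  0.059]), 0.2)]
orange scene [(array([0.594, 0.144, 0.068]), 0.53)]
apple top []
apple scene [(array([0.577, 0.123, 0.051]), 0.68)]
lime top []
lime scene [(array([0.566, 0.059, 0.05 ]), 0.73)]
```

View pics/t4.png

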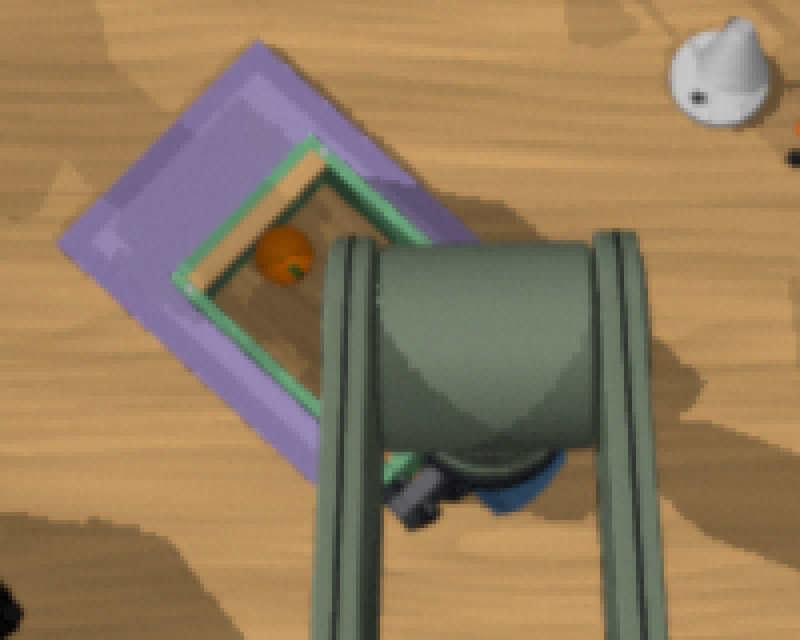

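All three fruits are in the box (orange at (285,255) in this view), and the bowl's tilt measures 58-60°. Back to the desk: raise, travel, then lay the bowl down in reverse.

Run:
```python
from h import *
go([.496,-.336,.246],-14.7)
```

```text
clock 25.4 pos [0.4779 0.0313 0.2259] jaw -45.7 tilt [ 0. -1. -0.] w 0.664 F [-0.6  0.7 -2.9] -> shift [ 9.74 -0.81 11.03] turn -6.21 j [0.04 0.18 1.8  0.   1.15 0.84]
```

>>> carry_out(
  plan="0 -0.4 0 0 1; 0.6 -0.8 0.7 -0.5 1; 1.6 -0.8 1.8 -1.5 1; 2.8 -0.8 3.2 -2.5 1; 4.2 -0.8 4.7 -3.5 1",
)

```text
clock: 25.9
ee_pos: [0.4849, -0.1262, 0.2471]
ee_rot: [-0.936, 1.557, -1.559]
ft_force: [1.3, 0.3, -2.8]
gripper_width: 0.662
```

Run:
```python
from h import *
go([.496,-.336,.246],-14.7)
```

```text
clock 25.9 pos [ 0.4849 -0.1262  0.2471] jaw -28.0 tilt [-0.001 -1.     0.002] w 0.662 F [ 1.3  0.3 -2.8] -> shift [7.2  0.05 4.33] turn -2.65 j [-0.28  0.2   1.73  0.    1.21  0.21]
```

>>> carry_out(
  plan="1.4 0 0.8 -0.6 1; 2.9 0 1.7 -1.2 1; 4.4 0 2.6 -1.8 1; 5.8 0 3.4 -2.3 1; 6.6 0 3.9 -2.6 1",
)

```text
clock: 26.4
ee_pos: [0.4921, -0.3199, 0.2466]
ee_rot: [-1.071, 1.402, -1.405]
ft_force: [-0.1, 0.4, -2.0]
gripper_width: 0.66
```

>>> carry_out(
  plan="0 0 0 0 1; 0 0 0 0 1",
)

```text
clock: 26.6
ee_pos: [0.492, -0.3168, 0.2462]
ee_rot: [-1.07, 1.404, -1.403]
ft_force: [0.2, 0.9, -3.2]
gripper_width: 0.663
```

```bash
cat >> h.py <<'E'
def dprof(fn):
    p,d,P=blue("scene")
    P=P[(P[:,0]>.35)&(P[:,0]<.65)&(P[:,1]>-.5)&(P[:,1]<-.1)&(P[:,2]>.085)]
    s0=env.state();M=Rm(s0["ee_rot"]);Q=(P-s0["ee_pos"])@M
    f=-Q[:,0]
    for k in np.arange(-.06,.16,.02):
        m=(f>k)&(f<k+.02)
        if m.sum()>5: print(round(k+.01,3),m.sum(),np.percentile(P[m,2],[5,50,97]).round(3))
    cv2.imwrite(fn,p[80:220,120:300].repeat(4,0).repeat(4,1))
E
python3 - <<'E'
from h import *
go([.496,-.336,.21],-14.7)
dprof("pics/s20.png")
E
```

```text
clock 26.6 pos [ 0.492  -0.3168  0.2462] jaw -15.3 tilt [-0.001 -1.    -0.   ] w 0.663 F [ 0.2  0.9 -3.2] -> shift [0.7  1.45 0.36] turn -0.13 j [-0.59  0.34  1.54  0.    1.27 -0.32]
-0.03 93 [0.205 0.218 0.231]
-0.01 267 [0.171 0.198 0.269]
0.01 242 [0.139 0.164 0.253]
0.03 123 [0.136 0.158 0.222]
0.05 127 [0.136 0.144 0.188]
0.07 56 [0.134 0.138 0.155]
```

View pics/s20.png

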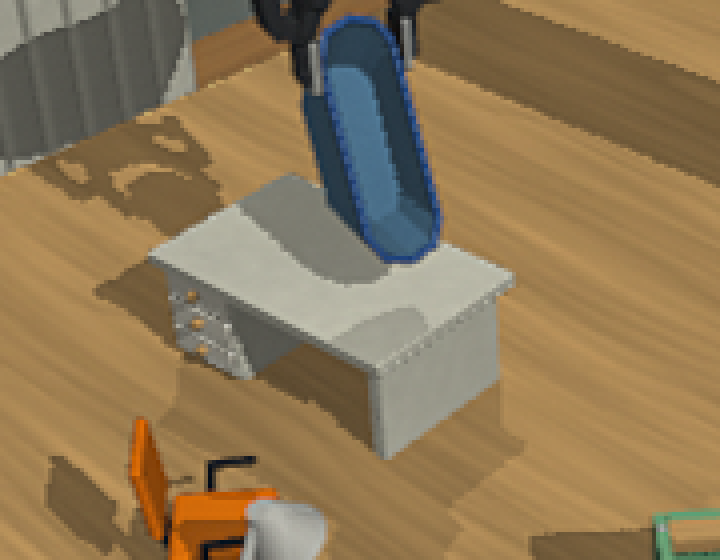

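The empty bowl hangs over the desk, lower end near (405,255). I move back a little and lower to near contact.

>>> carry_out(
  plan="0.4 0.3 0.2 0 1; 0.9 0.7 0.3 0 1; 1.2 1.1 0.35 0 1; 1.2 1.3 0.35 0 1; 1.2 1.3 0.35 0 1",
)

```text
clock: 27.15
ee_pos: [0.4919, -0.3475, 0.2118]
ee_rot: [-1.071, 1.406, -1.4]
ft_force: [0.4, 1.2, -3.5]
gripper_width: 0.663
```

>>> carry_out(
  plan="0 0.15 0 0 1; 0 0.25 0 0 1; 0 0.25 0 0 1",
)

```text
clock: 27.45
ee_pos: [0.4925, -0.3475, 0.2071]
ee_rot: [-1.071, 1.403, -1.402]
ft_force: [0.4, 0.3, -3.2]
gripper_width: 0.665
```

>>> carry_out(
  plan="0 0.1 0 0 1; 0 0.15 0 0 1; 0 0.15 0 0 1",
)

```text
clock: 27.75
ee_pos: [0.4926, -0.3478, 0.2034]
ee_rot: [-1.071, 1.403, -1.402]
ft_force: [-0.7, -0.3, -1.9]
gripper_width: 0.66
```

>>> carry_out(
  plan="0 0.05 0 0 0.36; 0 0.05 0 0 0.335; 0.4 0.2 0 0 0.335; 0.8 0.35 0 0 0.335; 1.1 0.5 0 0 0.335",
)

```text
clock: 28.25
ee_pos: [0.4868, -0.376, 0.1933]
ee_rot: [-1.068, 1.398, -1.408]
ft_force: [1.1, -1.0, 8.4]
gripper_width: 0.67
```

Run:
```python
from h import *
go([.496,-.336,.21],-14.7)
dprof("pics/s21.png")
```

```text
clock 28.2 pos [ 0.4868 -0.376   0.1933] jaw -15.3 tilt [ 0.001 -1.     0.006] w 0.670 F [ 1.1 -1.   8.4] -> shift [-1.64 -0.67 -0.06] turn -0.12 j [-0.68  0.41  1.55  0.    1.17 -0.41]
-0.03 39 [0.161 0.169 0.183]
-0.01 246 [0.144 0.168 0.213]
0.01 179 [0.121 0.137 0.201]
0.03 164 [0.101 0.115 0.18 ]
0.05 109 [0.092 0.103 0.165]
0.07 77 [0.089 0.108 0.143]
0.09 74 [0.095 0.105 0.122]
```

View pics/s21.png

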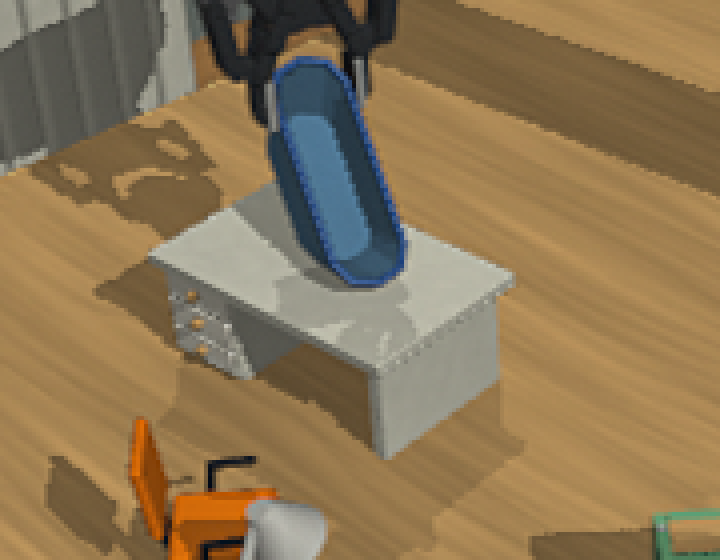

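Tilt is down to about 48° at 8 N. Continue.

>>> carry_out(
  plan="0.2 0.2 0 0 0.335; 0.4 0.4 0 0 0.335; 0.6 0.55 0 0 0.335; 0.8 0.7 0 0 0.335; 0.8 0.7 0 0 0.335",
)

```text
clock: 28.8
ee_pos: [0.482, -0.399, 0.178]
ee_rot: [-1.071, 1.391, -1.416]
ft_force: [-1.1, -7.7, 14.4]
gripper_width: 0.67
```

>>> carry_out(
  plan="0.15 0.2 0 0 0.335; 0.3 0.4 0 0 0.335; 0.45 0.6 0 0 0.335; 0.6 0.8 0 0 0.335; 0.6 0.8 0 0 0.335",
)

```text
clock: 29.3
ee_pos: [0.4779, -0.4141, 0.1576]
ee_rot: [-1.071, 1.391, -1.417]
ft_force: [-1.3, -7.9, 10.7]
gripper_width: 0.671
```

Run:
```python
from h import *
go([.496,-.336,.127],-14.7)
dprof("pics/s22.png")
```

```text
clock 29.3 pos [ 0.4779 -0.4141  0.1576] jaw -15.3 tilt [ 0.009 -1.     0.011] w 0.671 F [-1.3 -7.9 10.7] -> shift [-3.22  1.19 -0.14] turn -0.13 j [-0.73  0.46  1.57 -0.    1.1  -0.46]
-0.03 27 [0.148 0.166 0.172]
-0.01 232 [0.123 0.146 0.171]
0.01 89 [0.116 0.121 0.171]
0.03 99 [0.108 0.115 0.16 ]
0.05 99 [0.102 0.108 0.153]
0.07 90 [0.088 0.102 0.146]
0.09 26 [0.088 0.131 0.139]
0.11 32 [0.111 0.128 0.136]
0.13 28 [0.121 0.125 0.129]
```

View pics/s22.png

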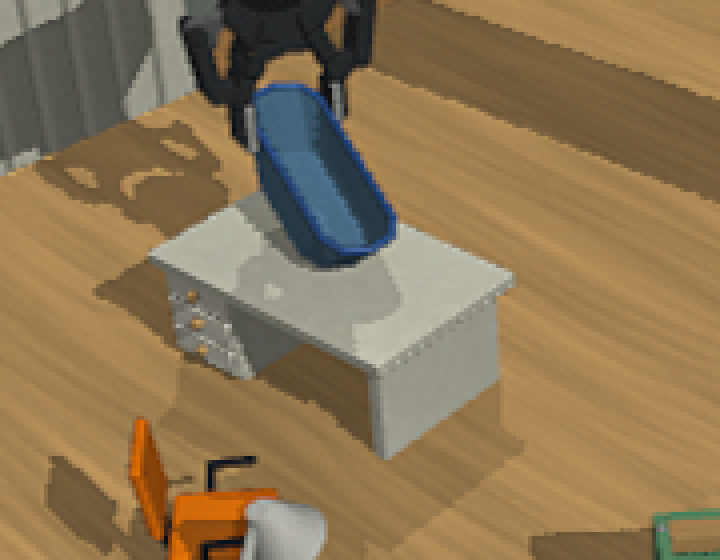

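>>> carry_out(
  plan="0.1 0.2 0 0 0.333; 0.2 0.4 0 0 0.333; 0.3 0.6 0 0 0.333; 0.35 0.75 0 0 0.333; 0.35 0.75 0 0 0.333",
)

```text
clock: 29.85
ee_pos: [0.475, -0.4198, 0.1365]
ee_rot: [-1.07, 1.397, -1.41]
ft_force: [0.1, -5.3, 5.1]
gripper_width: 0.671
```

Run:
```python
from h import *
go([.496,-.336,.127],-14.7)
dprof("pics/s23.png")
```

```text
clock 29.9 pos [ 0.475  -0.4198  0.1365] jaw -15.3 tilt [ 0.004 -1.     0.006] w 0.671 F [ 0.1 -5.3  5.1] -> shift [-3.46  0.36 -0.08] turn -0.13 j [-0.74  0.49  1.58 -0.    1.06 -0.47]
-0.03 34 [0.129 0.141 0.147]
-0.01 176 [0.105 0.126 0.146]
0.01 62 [0.101 0.105 0.147]
0.03 78 [0.098 0.104 0.145]
0.05 58 [0.096 0.1   0.142]
0.07 45 [0.088 0.106 0.14 ]
0.09 34 [0.089 0.133 0.139]
0.11 64 [0.092 0.107 0.136]
0.13 45 [0.12  0.13  0.134]
```

View pics/s23.png

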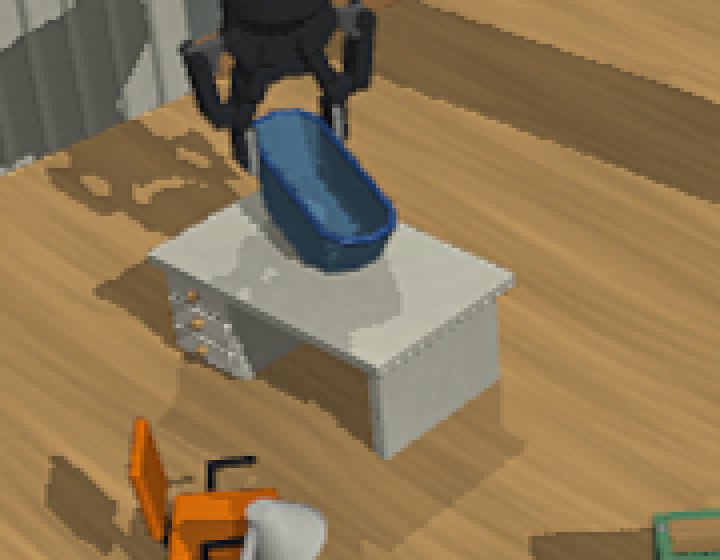

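About 5° left. Lower gently until flat.

>>> carry_out(
  plan="0.05 0.15 0 0 0.333; 0.1 0.3 0 0 0.333; 0.1 0.3 0 0 0.333",
)

```text
clock: 30.2
ee_pos: [0.474, -0.421, 0.1283]
ee_rot: [-1.07, 1.399, -1.407]
ft_force: [0.3, -4.7, 4.8]
gripper_width: 0.671
```

>>> carry_out(
  plan="0 0.1 0 0 0.333; 0 0.1 0 0 0.333",
)

```text
clock: 30.4
ee_pos: [0.474, -0.4207, 0.1259]
ee_rot: [-1.071, 1.399, -1.407]
ft_force: [0.7, -4.9, 5.5]
gripper_width: 0.671
```

Run:
```python
from h import *
go([.496,-.336,.127],-14.7)
dprof("pics/s24.png")
```

```text
clock 30.4 pos [ 0.474  -0.4207  0.1259] jaw -15.3 tilt [ 0.002 -1.     0.004] w 0.671 F [ 0.7 -4.9  5.5] -> shift [-3.5  -0.05 -0.04] turn -0.12 j [-0.74  0.5   1.59 -0.    1.04 -0.48]
-0.03 22 [0.125 0.128 0.133]
-0.01 159 [0.098 0.117 0.135]
0.01 67 [0.091 0.099 0.137]
0.03 57 [0.092 0.1   0.136]
0.05 58 [0.092 0.101 0.138]
0.07 32 [0.087 0.119 0.138]
0.09 35 [0.087 0.131 0.138]
0.11 90 [0.09  0.106 0.137]
0.13 46 [0.123 0.132 0.137]
```

Rim is level (0.135-0.138). Release gently and rise.

>>> carry_out(
  plan="0 0 0 0 0.325; 0 0 0 0 0.315; 0 0 0 0 0.3; 0 0 0 0 0.2; 0 0 0 0 0",
)

```text
clock: 30.95
ee_pos: [0.4727, -0.4183, 0.1241]
ee_rot: [-1.072, 1.405, -1.401]
ft_force: [-0.7, -0.0, 0.2]
gripper_width: 0.944
```

>>> carry_out(
  plan="0 0 0 0 0; 0 0 0 0 0; 0 -1 0 0 0; 0 -2.5 0 0 0; 0 -4 0 0 0",
)

```text
clock: 31.45
ee_pos: [0.4728, -0.4187, 0.2253]
ee_rot: [-1.071, 1.404, -1.401]
ft_force: [0.1, 0.6, 0.2]
gripper_width: 0.996
```

>>> carry_out(
  plan="3 -1 0 0 0; 3 -1 0 0 0; 3 -1 0 0 0",
)

```text
clock: 31.75
ee_pos: [0.4526, -0.4949, 0.2513]
ee_rot: [-1.07, 1.401, -1.409]
ft_force: [1.0, 0.0, 0.4]
gripper_width: 1.0
```

Run:
```python
from h import *
go([.496,-.336,.127],-14.7)
p,d=read_camera("scene");cv2.imwrite("pics/s25.png",p)
p,d=read_camera("top");cv2.imwrite("pics/t5.png",p)
P=cloud("top",d);x,y,z=P.T
def rect(m,t):
    q=P[m][:,:2].astype(np.float32);r=cv2.minAreaRect(q);print(t,len(q),r)
rect((abs(z-.136)<.006)&(x<.6)&(x>.4)&(y<-.2)&(y>-.46),"bowlrim")
m=(abs(z-.136)<.01)&(x<.6)&(x>.4)&(y<-.2)&(y>-.46);q=P[m];print(np.linalg.lstsq(np.c_[q[:,:2]-q[:,:2].mean(0),np.ones(len(q))],q[:,2],rcond=None)[0])
rect((abs(z-.102)<.012)&(x>.4)&(x<.75)&(y>-.05)&(y<.27),"boxrim")
c=np.array([.58,.126]);a=np.array([.6626,.749]);b=np.array([-.749,.6626])
for o in ("orange","apple","lime"):
    for e in recognise("top",o)[:1]: w=np.array(e["xyz"]);print(o,w.round(3),round(e["conf"],2),"s,t",((w[:2]-c)@a).round(3),((w[:2]-c)@b).round(3))
```

```text
clock 31.8 pos [ 0.4526 -0.4949  0.2513] jaw -15.5 tilt [ 0.003 -1.     0.003] w 1.000 F [1.  0.  0.4] -> shift [-6.61  4.95 -0.04] turn -0.15 j [-0.85  0.47  1.32 -0.    1.35 -0.58]
bowlrim 485 ((0.489206999540329, -0.37143629789352417), (0.1625301092863083, 0.05952917039394379), 74.13835144042969)
[-0.00122406  0.00966328  0.13625717]
boxrim 1454 ((0.5799753665924072, 0.12623286247253418), (0.1911085844039917, 0.1303526610136032), 48.54190444946289)
orange [0.621 0.178 0.052] 0.46 s,t 0.066 0.004
apple [0.564 0.112 0.056] 0.62 s,t -0.021 0.003
```

View pics/s25.png

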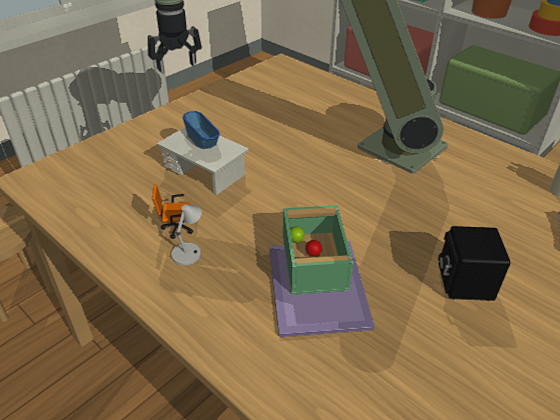

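View pics/t5.png

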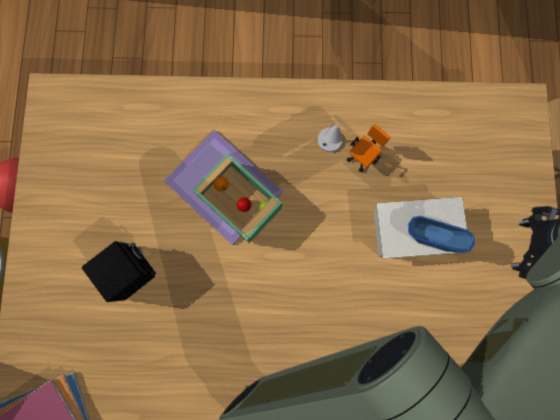

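Run:
```python
from h import *
print(env.finish_job())
```

```text
the job is handed in; nothing more can be done
None
```

I handed the job in at about 32 s of the 61 s allowed. The toy box is on its back with all three fruits in it, and the empty bowl is upright on the desk. The hand-in gave no verdict.

- **Toy box:** I pushed it over by its head rail. It lies level on the tile and slid back about 27 mm as it landed. It measured in the same place before and after pouring.
- **Pouring:** The moves could not tilt the tool, so I gripped the bowl off-centre and loosened the grip until it could swing between the pads. It rested first on the desk, then on the box's kick rail. The grip got too loose once and the bowl slid into the toy box, where two fruits ended up loose. I regripped it there and lifted it with the apple still inside. A quick pull back rolled the apple out.
- **Setting down:** I lowered the bowl end first and it pivoted back to level. My readings of the wrist force stayed below about 17 N, though I only read it at the end of each move.

**Last checks:**
- **Bowl:** The rim is level to within about 0.6° at the correct height, and its centre is well inside the desk top.
- **Fruits:** The networks placed the apple and orange inside the box in the last top view but did not report the lime. I saw the lime in both final pictures.
- **Safe, lamp and chair:** They look unmoved in the pictures, but I did not measure them at the end.

**Least certain:** the bowl's tilt above the box. My camera readings gave about 58–60° against the required 55°, so the margin is small.

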